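# Aim and lock the cooling fan, then rack the filled moulds

## Task

Aim the cooling fan: swivel it until its pointer stands over the long zero mark of the dial and tilt it 30 degrees nose down; then lock it by rolling the worm of the adjustable wrench until the jaws just fit the clamp nut on the stand's foot and tightening the nut one flat (a sixth of a turn clockwise seen from above) with the wrench, and lay the wrench back in its rest. Set every filled chocolate mould that stands on the bench flat on the wire cooling rack, side by side, each lengthwise across the rack's short way and not overhanging it. Leave the other things on the bench alone.

Things in the scene. Friction and masses are not known exactly. Their poses are not given: they have to be found in the camera images.
- stand: fixed stand of the fan; origin on the swivel axis at the bench top. A disc foot 140 mm across, a post, and at 102-108 mm height a dial plate 160 mm across whose long black zero mark points along the stand's -x. A foot arm 50 mm wide and 30 mm high runs along the stand's +y, 0 to 170 mm, and carries the clamp nut 145 mm from the axis
- swivel (a joint): swivel of the fan about the vertical stand axis, rad, positive anticlockwise from above, 0 when the white pointer is over the zero mark and the fan blows along the stand's -x; range -1.3 to 1.3, friction 0.12 N m, stays where left
- tilt (a joint): tilt of the fan drum about a level axis 185 mm above the bench that crosses the swivel axis and runs along the yoke's y (the stand's y turned by the swivel), rad, 0 level, positive nose down (30 degrees down = 0.524); range -0.6 to 0.9, friction 0.22 N m, stays where left
- fan_bar (a point): middle of the round rubber grip bar over the fan drum (drum 116 mm across, 70 mm long); bar 12 mm thick, 84 mm clear between its posts, along the tilt axis, 95 mm from that axis (straight above it at tilt 0, so at 280 mm height; it moves towards the fan's nose as the tilt grows). Axes: x backwards (the fan blows to -x), y along the bar, z away from the tilt axis
- nut (a joint): turn of the clamp nut about its vertical axis, rad, 0 at the start, growing clockwise seen from above (tightening), friction 0.35 N m; it does not rise or sink. One flat = 1.05
- nut_mid (a point): centre of the steel hex clamp nut, 30 mm across flats, 34.6 mm across corners, hexagon from 34 to 54 mm above the bench, then a bevel up to 59 mm and a stud end to 65 mm; this point is 46 mm above the bench. x points through a corner; at nut 0 the axes are the stand's
- wrench: steel adjustable wrench, 216 mm long, 14 mm thick, lying flat; origin midway between the jaws at 32 mm opening, at mid thickness; x from the handle out through the open jaws. Handle 26 mm wide from x = -53 to -200 mm, head 60 to 80 mm wide before it, jaws from x = -22 (throat) to +16 mm. Fixed jaw at +y, its face at y = +16 mm; moving jaw at -y, 16 mm thick. Mass 0.36 kg, centre of mass at x = -81 mm. At the start and at the end it lies in its rest
- jaw (a joint): moving jaw, m: jaw opening = 40 mm + this value (30 mm nut: -0.010). The jaws just fit with 0.5 to 3.5 mm of play. Driven only by the worm, 1.5 mm per rad
- worm (a joint): turn of the worm about the wrench's y axis, rad, positive when its top moves towards the jaws (+x), which opens the jaws; rubbing its top towards the handle closes them. Range -9.3 to 2.6, friction 0.035 N m (3 N at its rim)
- worm_mid (a point): middle of the knurled worm roller in the wrench's head, at x = -43 mm of the wrench, radius 12 mm, 24 mm wide along the wrench's y, standing 5 mm proud of the head's face; with the wrench in its rest its top is 45 mm above the bench. The axes turn with the worm
- rest: fixed black plastic wrench rest, 250 x 90 mm; its axes are those of the wrench when laid in it, origin at the bench under the wrench's origin. Base plate 6 mm high; pads 26 mm high under the head and the handle's end part (the handle is free below from x = -60 to -110 mm); stops at both ends and guides beside the head and the handle's end rise to 40 mm, with 4 to 6 mm of play all round
- rest_seat (a point): where the wrench's origin lies when it is in the rest, 33 mm above the bench
- rack: fixed flat wire cooling rack, 150 (x) x 290 (y) x 12 (z) mm; origin at the centre of its underside, top 12 mm above the bench. The moulds lie with their long side along the rack's x, side by side along its y
- mould_a: filled three-cavity chocolate mould, clear brown with green filling on top: a box 110 (x) x 50 (y) x 24 (z) mm, 0.16 kg; origin at the centre of its underside, long side along its x. One to three of the moulds mould_a, mould_b, mould_c are present; None from the start means absent
- mould_b: filled three-cavity chocolate mould, clear brown with green filling on top: a box 110 (x) x 50 (y) x 24 (z) mm, 0.16 kg; origin at the centre of its underside, long side along its x. One to three of the moulds mould_a, mould_b, mould_c are present; None from the start means absent
- mould_c: filled three-cavity chocolate mould, clear brown with green filling on top: a box 110 (x) x 50 (y) x 24 (z) mm, 0.16 kg; origin at the centre of its underside, long side along its x. One to three of the moulds mould_a, mould_b, mould_c are present; None from the start means absent
- jar: jar 68 mm across, 110 mm high, origin under its centre, a bystander to be left alone
- scraper: steel bench scraper with black grip, 110 x 95 mm, flat, origin under the blade's centre, a bystander to be left alone
- spatula: spatula, 240 mm long, a bystander to be left alone
- can: can 74 mm across, 110 mm high, origin under its centre, a bystander to be left alone
- tin: low tin 90 mm across, 55 mm high, origin under its centre, a bystander to be left alone
- carton: small carton 120 x 80 x 60 mm, origin under its centre, a bystander to be left alone
- spare_moulds: stack of three empty, unfilled moulds 110 x 50 x 66 mm, origin under its centre, a bystander to be left alone
Not all that is in view belongs to the job. Leave any purple look-alike of the mould_b alone. What is shaped like the mould_c but pink is not meant.

How it is judged:
On the way, in this order (a step that is already met when the one before it is completed fails the run):
1. the fan is aimed: pointer on the zero mark, 30 degrees nose down (value of joint swivel between -0.09 and 0.09 rad and value of joint tilt between 0.424 and 0.624 rad), for 0.3 s.
2. the wrench, its jaws fitted (opening under 33.5 mm), turns the nut (distance between wrench and nut_mid below 0.014 m and value of joint jaw below -0.0065 m and value of joint nut above 0.2 rad), for 0.05 s.
3. the nut is tightened one flat by the wrench (distance between wrench and nut_mid below 0.014 m and value of joint jaw below -0.0065 m and value of joint nut between 0.8 and 1.3 rad), for 0.2 s.
At the end, for the whole second after the job is handed in: Swivel within 0.09 rad of 0, tilt within 0.1 rad of 0.524, nut turned 0.80 to 1.30 rad, wrench back in its rest (14 mm, 0.12 rad), every mould present flat and still on the rack, centre within 30 mm (x) and 125 mm (y) of its middle, long side within 15 degrees of its x (all of step 1 and value of joint nut between 0.8 and 1.3 rad and horizontal distance between wrench and rest_seat below 0.014 m and distance between wrench and rest_seat below 0.016 m and angle between the x axis of wrench and the x axis of rest, either way round below 0.12 rad and angle between wrench's own z axis and vertical below 0.12 rad and linear speed of each of wrench, mould_a, mould_b, mould_c below 0.02 m/s and x of mould_a in the frame of rack between -0.03 and 0.03 m and y of mould_a in the frame of rack between -0.125 and 0.125 m and z of mould_a in the frame of rack between 0.007 and 0.018 m and angle between the x axis of each of mould_a, mould_b, mould_c and the x axis of rack, either way round below 0.26 rad and angle between each of mould_a, mould_b, mould_c's own z axis and vertical below 0.1 rad and x of mould_b in the frame of rack between -0.03 and 0.03 m and y of mould_b in the frame of rack between -0.125 and 0.125 m and z of mould_b in the frame of rack between 0.007 and 0.018 m and x of mould_c in the frame of rack between -0.03 and 0.03 m and y of mould_c in the frame of rack between -0.125 and 0.125 m and z of mould_c in the frame of rack between 0.007 and 0.018 m); the robot touches nothing.
It fails at once if another thing on the bench is shoved aside by more than 40 mm (distance of any of jar, scraper, spatula, can, tin, carton, spare_moulds from where it was at the start of the episode above 0.04 m).
It fails at once if the nut is overtightened (value of joint nut above 1.45 rad).
Of mould_a, mould_b, mould_c only 1 to 3 are there at a start; the rules pass over those that are not, and their reading is None.
At some moment in a run one of mould_a, mould_b, mould_c may be knocked a few centimetres aside while the robot is not near it.
It also fails if it takes over 210 s, if anything falls off the work surface, if the arm or the gripper's body presses on something with over 40 N, if the wrist force passes 120 N, or if a joint passes its speed limit or range.

## Robot

A 7-joint arm with a two-finger parallel gripper is mounted at the origin on the work surface. World frame = base frame: x ahead of the robot, y to its left, z up, the work surface at z = 0. Lengths are in m, angles in rad, forces in N, time in s.
With the tool pointing down it reaches from about 0.4 to 0.875 m from the base axis. Payload 19.3 kg.
Tool frame: the origin (TCP) lies at the very end of the fingers, on their centre line; the grasp point (between the pads) lies 19 mm behind it; z points along the fingers, y is the line along which they close (so a half turn about z gives the same grasp; the last joint's range is limited). The gripper opens to 85 mm and grips with 20 to 120 N. Pads are 22 mm wide; open, the fingers measure 114 mm over their backs; the gripper's body (76 mm by 85 mm) begins 54 mm behind the grasp point. The pads swing forward as they close: fully open they stand 13 mm farther back than shut.
Start: joints at [1.23, 0.521, -0.036, 1.599, 0.021, 1.021, -0.113], TCP at [0.167, -0.602, 0.231] pointing down, gripper open.
Joint ranges: [-2.91, 2.91], [-0.3, 2.13], [-1.5, 1.42], [0.17, 2.43], [-1.26, 4.41], [0.16, 1.93], [-2.52, 2.52]. Speed limits (rad/s): [1.89, 1.89, 2.39, 2.39, 3.01, 3.01, 3.01].

## Interface

Orientations are given as [roll, pitch, yaw] about the fixed x, y, z axes, in that order (R = Rz(yaw) Ry(pitch) Rx(roll)).
In Python, from workcell import bot gives the robot as it stands.
- The arm moves only by the tool carry_out, never from a script. Its argument "rows" is a list that holds one entry, the list of rows, each a list of 4 numbers: the shift along the tool's x, y, z in m, then the turn about the tool's z in degrees. In form: [[[x, y, z, twist], ...]]. A call has 1 to 12 rows; each row is the pose to reach, as a shift and turn from the pose commanded when the call began, along the tool's axes at that moment; what a row does not reach only later rows make up. A row lasts 1/12 s, in which the tool goes at most 41.7 mm and 7.16 degrees, less where a joint would pass 70% of its speed; a pose out of reach is approached as far as the arm can. A call with a gripper value outside its range is refused whole. "grip" is the finger opening in m, from 0 to 0.0854, set as the call begins (left out, the last holds). The fingers move at their own pace and stop on an object; "grip_force" is the grip in N (left out, the last holds). Time passes only in rows, so rows that repeat a pose let the fingers close. It gives the time, the measured TCP pose, the force, the opening and the grip force at its end, in the units of the state.
- bot.observe(): the state, without advancing time (a new reading comes with each control period).
- bot.grab_frame(name): name is "scene" or "top" or "wrist"; returns a dict with "pixels" (384x512x3 uint8, red, green, blue), "K" (3x3 intrinsics, pixels), "pose" (4x4, takes a point from camera to world coordinates). Camera axes: x right, y down, z forward; pixel columns grow to the right and rows downward; lengths in m; the calibration is good to about 2 mm. A picture is of the moment at which its call begins. There is no depth.
- bot.job_done(): hands the job in; it is judged then, once.
Trained networks look in a picture, given as the dict that the camera call returned (one of the last four; its "shot" number tells which), for a name from the list of things; names that differ only in an ending like _2 or _b are one class to them, and where a whole thing is asked for, a point or a joint stands for the part that bears it (a point fixed in the world has none). Each returns a list of dicts, best first, with "conf" (0 to 1); they miss things now and then, are a little off and sometimes report something else, mostly with a low value. They report only what shows in the picture. A call takes as long as a camera call. They do not tell look-alikes from the thing itself.
- bot.look_for(picture, label): "position" ([column, row] in pixels, amid what is visible of it).
- bot.regions_of(picture, label): "region" (384x512 bool, what is visible of it) and "position" ([column, row] in pixels, amid what is visible of it).
- bot.spot_point(picture, label): "position" ([column, row] in pixels: a listed point, or the origin of a listed thing).
The state is a dict: "clock": time; "qpos": joint angles; "qd": joint speeds; "joint_efforts": joint torques, N m; "position": TCP position; "tool_rot": TCP orientation; "force": force on the tool from outside, world axes, zero at the start; "moment": the same for the moment, N m; "grip_width": finger opening in m; "finger_force": force on a finger pad.
Only numpy, scipy, OpenCV 4.12 (cv2) and the standard library are available. Lean on these libraries where they do the work, as an engineer would, in place of code of your own. Each camera call takes 0.05 s, during which the arm holds its last target. There are 200 camera calls.

## Working session

There is one attempt and no reset: what is moved stays moved. The work goes in short steps, Python scripts to look and compute and a tool call to move; the robot and the scene stay as the last step left them, time stands still between calls to the robot, and variables do not carry over. Pictures are saved under pics/ and viewed, at most 14 in all, crops included, and the job is handed in when it is done.

Besides the shell and the picture viewer there is one more tool, called after ">>>" by a JSON object that holds its "op" and its "data", one argument or row to a line. carry_out: Moves the arm, as the interface text tells. Its arguments: {"type":"object","properties":{"rows":{"type":"array","items":{"type":"array","items":{"type":"array","items":{"type":"number"}}}},"grip":{"type":"number"},"grip_force":{"type":"number"}},"required":["rows"]}

```bash
ls; mkdir -p pics; cat > h.py <<'E'
import numpy as np, cv2
from scipy.spatial.transform import Rotation as R
from workcell import bot
def shot(n): return bot.grab_frame(n)
def save(p,name,crop=None,scale=1):
    im=p["pixels"][:,:,::-1]
    if crop: im=im[crop[1]:crop[3],crop[0]:crop[2]]
    if scale!=1: im=cv2.resize(im,None,fx=scale,fy=scale,interpolation=cv2.INTER_CUBIC)
    cv2.imwrite("pics/"+name,im)
def ray(p,uv):
    K=np.array(p["K"]);T=np.array(p["pose"])
    d=T[:3,:3]@np.linalg.solve(K,[uv[0],uv[1],1.]);return T[:3,3],d
def at(p,uv,z):
    o,d=ray(p,uv);return o+d*(z-o[2])/d[2]
def proj(p,X):
    K=np.array(p["K"]);T=np.array(p["pose"])
    c=np.linalg.inv(T)@np.append(X,1);q=K@c[:3];return q[:2]/q[2]
def tool():
    s=bot.observe();return np.array(s["position"]),R.from_euler('xyz',s["tool_rot"]).as_matrix(),s
E
python3 - <<'E'
from h import *
p,r,s=tool(); print({k:np.round(v,3) for k,v in s.items()}); print(r.round(3))
a=shot("top");b=shot("scene")
ims=np.hstack([a["pixels"],b["pixels"]])
save(a,"top0.png",scale=1.5);save(b,"sc0.png",scale=1.5)
for pic,nm in((a,"top"),(b,"scene")):
  for l in["stand","fan_bar","nut_mid","wrench","worm_mid","rest","rack","mould_a","jar","can","tin","carton","scraper","spatula","spare_moulds"]:
    try:print(nm,l,[(np.round(q["position"]).astype(int).tolist(),round(q["conf"],2)) for q in bot.spot_point(pic,l)[:4]])
    except Exception as e:print(l,e)
print(a["pose"],a["K"])
E
```

```text
pics
{'clock': np.float64(0.0), 'qpos': array([ 1.23 ,  0.522, -0.036,  1.6  ,  0.021,  1.021, -0.113]), 'qd': array([ 0.   ,  0.001,  0.002,  0.   ,  0.001,  0.001, -0.003]), 'joint_efforts': array([-1.0000e-03, -9.2709e+01,  1.9790e+00, -3.6991e+01,  1.8000e-02,
        8.0000e-03,  0.0000e+00]), 'position': array([ 0.167, -0.602,  0.231]), 'tool_rot': array([-3.14 ,  0.   ,  0.271]), 'force': array([-0.563,  0.163,  0.287]), 'moment': array([ 0.003, -0.065,  0.039]), 'finger_force': np.float64(0.0), 'grip_width': np.float64(0.086)}
[[ 0.964  0.267 -0.   ]
 [ 0.267 -0.964  0.001]
 [-0.    -0.001 -1.   ]]
top stand [([197, 173], 0.89), ([277, 192], 0.35)]
top fan_bar [([179, 153], 0.69), ([406, 231], 0.54)]
top nut_mid [([195, 212], 0.37)]
top wrench [([279, 194], 0.67)]
top worm_mid [([282, 201], 0.42)]
top rest [([279, 193], 0.89)]
top rack [([350, 196], 0.86)]
top mould_a [([354, 286], 0.95), ([145, 294], 0.8), ([150, 227], 0.74), ([315, 246], 0.67)]
top jar [([256, 142], 0.92), ([119, 250], 0.18)]
top can [([139, 177], 0.72), ([317, 244], 0.22)]
top tin [([405, 233], 0.66)]
top 
[... 468 characters left out ...]
, 193], 0.96), ([192, 159], 0.95), ([172, 185], 0.83), ([377, 225], 0.69)]
scene jar [([256, 297], 0.79), ([243, 223], 0.26)]
scene can [([394, 278], 0.65)]
scene tin [([132, 187], 0.89)]
scene carton [([113, 213], 0.84), ([419, 256], 0.4)]
scene scraper [([216, 284], 0.6)]
scene spatula [([256, 294], 0.6), ([422, 257], 0.56)]
scene spare_moulds [([409, 207], 0.77)]
[[-0.01048408 -0.98489501  0.17283492  0.31146337]
 [-0.99961372  0.01477195  0.02354148 -0.02099505]
 [-0.025739   -0.17252135 -0.98466943  1.34953795]
 [ 0.          0.          0.          1.        ]] [[383.68959196   0.         256.06914456]
 [  0.         383.68959196 201.63101072]
 [  0.           0.           1.        ]]
```

View pics/top0.png

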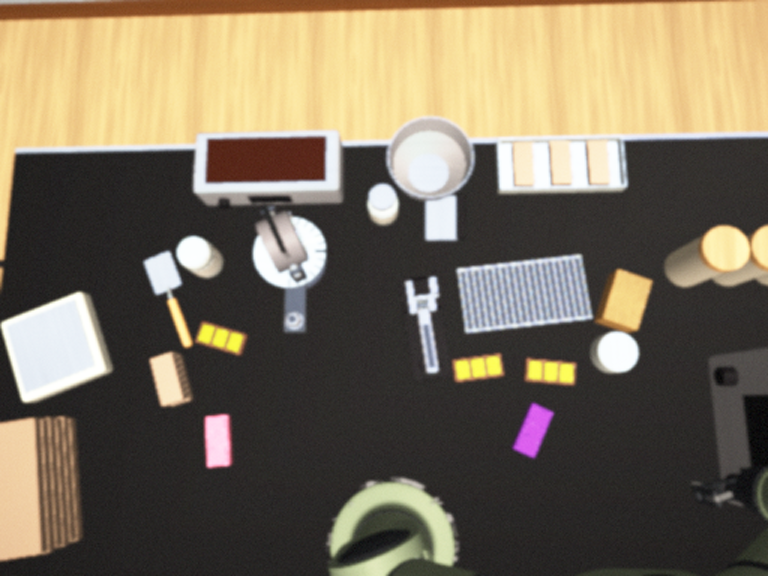

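View pics/sc0.png

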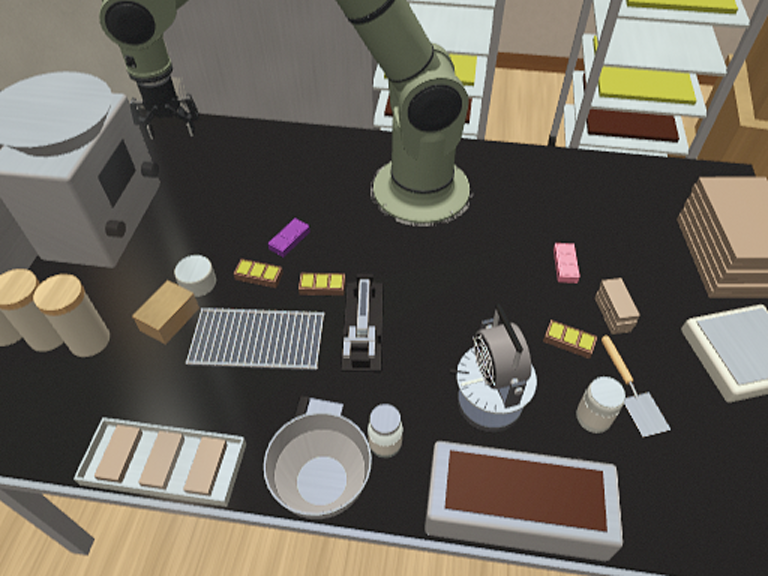

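The top view shows three yellow-filled moulds at about (147,225), (319,245) and (367,248) in native pixels. The pink (145,294) and purple (355,287) look-alikes stay untouched. The fan is at (193,167), with the nut arm towards the robot ending at (196,214). The wrench is at (282,205) with its jaws pointing away from the robot, and the rack is at (350,196).

```bash
cat >> h.py <<'E'
def tri(ps,uvs):
    A=np.zeros((3,3));b=np.zeros(3)
    for p,uv in zip(ps,uvs):
        o,d=ray(p,uv);d=d/np.linalg.norm(d);M=np.eye(3)-np.outer(d,d);A+=M;b+=M@o
    return np.linalg.solve(A,b)
def go(pos,yaw=None):
    "shift in tool axes (mm) and twist (deg) to world pos / tool-x yaw (deg)"
    p,r,s=tool(); d=r.T@(np.array(pos)-p); y=np.degrees(np.arctan2(r[1,0],r[0,0]))
    tw=None if yaw is None else -((yaw-y+180)%360-180)   # tool z down: + twist = cw from above
    print("shift mm",(d*1000).round(1),"twist",tw,"yaw now",y.round(2))
def yellow(p,z=0.024):
    h=cv2.cvtColor(p["pixels"],cv2.COLOR_RGB2HSV)
    m=cv2.inRange(h,(18,140,110),(40,255,255));m=cv2.morphologyEx(m,cv2.MORPH_CLOSE,np.ones((7,7)))
    out=[]
    for c in cv2.findContours(m,cv2.RETR_EXTERNAL,cv2.CHAIN_APPROX_NONE)[0]:
        if cv2.contourArea(c)<150: continue
        w=np.array([at(p,q[0],z)[:2] for q in c],np.float32)
        (cx,cy),(a,b),g=cv2.minAreaRect(w*1000)
        if a<b:a,b,g=b,a,g+90
        out.append((round(cx,1),round(cy,1),round(a),round(b),round((g+90)%180-90,1)))
    return out
E
python3 - <<'E'
from h import *
a=shot("top");b=shot("scene")
print("yt",yellow(a));print("ys",yellow(b))
for l in["stand","fan_bar","wrench","worm_mid","rest","rack"]:
    u=[q for q in bot.spot_point(a,l)];v=[q for q in bot.spot_point(b,l)]
    if u and v:print(l,tri([a,b],[u[0]["position"],v[0]["position"]]).round(3),at(a,u[0]["position"],0).round(3))
print("nut",at(a,[196.5,213],.06).round(3))
print("stand dial centre",at(a,[193,167],.108).round(3))
E
```

```text
yt [(380.6, -364.7, 105, 44, 84.1), (391.4, -201.4, 104, 44, -83.0), (469.9, 402.9, 122, 46, 73.1)]
ys [(465.7, 394.9, 98, 38, 73.4), (388.6, -200.8, 99, 41, -86.8), (379.0, -364.6, 97, 41, 84.3), (-581.1, 672.4, 299, 157, -89.9), (-581.4, 81.9, 152, 87, 8.6), (-1134.8, 878.3, 412, 69, -81.4)]
stand [ 0.649  0.23  -0.004] [0.648 0.229 0.   ]
wrench [ 0.578 -0.069  0.047] [ 0.587 -0.068  0.   ]
worm_mid [ 0.557 -0.18   0.104] [ 0.572 -0.319  0.   ]
rest [ 0.579 -0.072  0.017] [ 0.581 -0.064  0.   ]
rack [ 0.58  -0.394  0.097] [ 0.561 -0.323  0.   ]
nut [0.502 0.213 0.06 ]
stand dial centre [0.65  0.219 0.108]
```

>>> {"op": "carry_out", "data": {
  "rows": [
    [[0.415,-0.248,-0.2,0],[0.415,-0.248,-0.2,0],[0.415,-0.248,-0.2,0],[0.415,-0.248,-0.2,0],[0.415,-0.248,-0.2,0],[0.415,-0.248,-0.2,0],[0.415,-0.248,-0.2,0],[0.415,-0.248,-0.2,0],[0.415,-0.248,-0.2,0],[0.415,-0.248,-0.2,0],[0.415,-0.248,-0.2,0],[0.415,-0.248,-0.2,0]]
  ]
}}

```text
clock: 3.3
position: [0.4868, -0.2661, 0.4235]
tool_rot: [3.141, -0.0, 0.271]
force: [0.5, -1.0, -0.4]
grip_width: 0.0853
finger_force: 0.0
```

```bash
python3 - <<'E'
from h import *
go([.56,.15,.45],0); p,r,s=tool();print(p)
a=shot("wrist");print(np.linalg.inv(r)@(np.array(a["pose"])[:3,3]-p), (r.T@np.array(a["pose"])[:3,:3]).round(2))
E
```

```text
shift mm [ 181.8 -381.4  -26.6] twist 15.505005456927336 yaw now 15.51
[ 0.48680049 -0.26613491  0.42354995]
[ 0.08175303  0.00029939 -0.14251585] [[-0.   -0.95 -0.31]
 [ 1.   -0.    0.  ]
 [-0.   -0.31  0.95]]
```

>>> {"op": "carry_out", "data": {
  "rows": [
    [[0.182,-0.381,-0.027,15.5],[0.182,-0.381,-0.027,15.5],[0.182,-0.381,-0.027,15.5],[0.182,-0.381,-0.027,15.5],[0.182,-0.381,-0.027,15.5],[0.182,-0.381,-0.027,15.5],[0.182,-0.381,-0.027,15.5],[0.182,-0.381,-0.027,15.5],[0.182,-0.381,-0.027,15.5],[0.182,-0.381,-0.027,15.5],[0.182,-0.381,-0.027,15.5],[0.182,-0.381,-0.027,15.5]]
  ]
}}

```text
clock: 4.35
position: [0.559, 0.1528, 0.4491]
tool_rot: [-3.14, 0.001, 0.006]
force: [-0.3, 0.4, -0.3]
grip_width: 0.0855
finger_force: 0.0
```

```bash
python3 - <<'E'
from h import *
p,r,s=tool();print(p)
a=shot("wrist");save(a,"w1.png",scale=1.5)
for l in["stand","fan_bar","nut_mid"]:
  print(l,[(np.round(q["position"],1).tolist(),round(q["conf"],2)) for q in bot.spot_point(a,l)[:3]])
E
```

```text
[0.55904934 0.15275375 0.44905596]
stand [([385.2, 148.0], 0.37)]
fan_bar [([169.5, 72.1], 0.91)]
nut_mid [([204.3, 167.1], 0.73)]
```

View pics/w1.png

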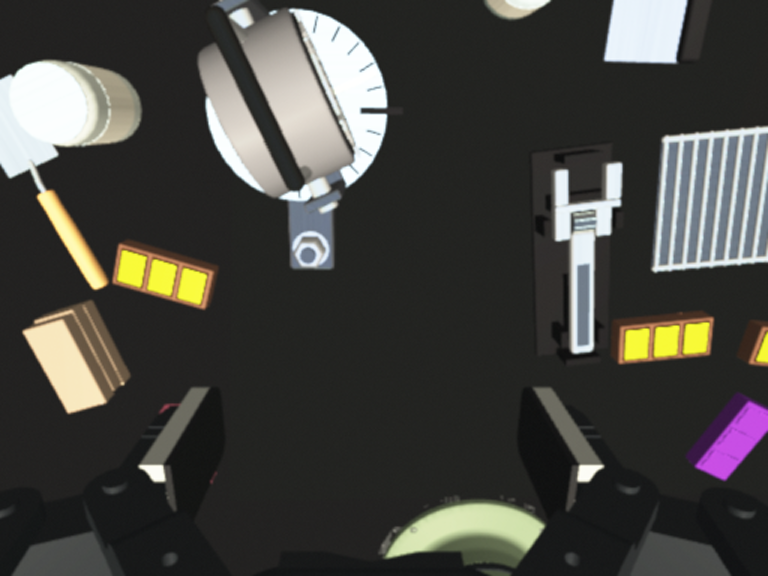

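The wrist view shows the zero mark running right from native (240,73) to (267,73). The bar runs from (147,10) to (195,122), so the fan is swivelled about 23° anticlockwise. The nut is at (207,166), and the wrench lies clear in its rest.

```bash
python3 - <<'E'
from h import *
from scipy.optimize import least_squares
a=shot("wrist"); b=shot("scene"); t=shot("top")
n=at(a,[207,165],.056); n2=at(a,[205,166.5],.046); print("nut",n,n2)
m0,m1=at(a,[241,73.2],.108),at(a,[266,73.8],.108);print("mark",m0,m1)
ob=[(pic,bot.spot_point(pic,"fan_bar")[0]) for pic in(a,b)]
print([q["position"] for _,q in ob])
print("bar tri",tri([o[0] for o in ob],[o[1]["position"] for o in ob]))
for z in(.27,.28): 
  e0,e1=at(a,[147,10],z),at(a,[195,122],z);print(z,e0,e1,(e0+e1)/2,np.degrees(np.arctan2(*(e1-e0)[[1,0]])))
# dial outline in wrist view: points on visible rim (native px)
rim=np.array([[256.5,60],[250,41],[257,85],[245,109],[225,127],[137.5,70],[139.5,85],[236,22]],float)
W=np.array([at(a,q,.108)[:2] for q in rim])
f=least_squares(lambda c:np.hypot(*(W-c).T)-.08,[.65,.23],loss='soft_l1',f_scale=.002);print("dial",f.x,f.fun.round(4))
# wrench/rest info
for l in["wrench","worm_mid","rest_seat","rest","rack"]:
  q=bot.spot_point(a,l)
  if q:print(l,q[0]["position"],q[0]["conf"],at(a,q[0]["position"],{"wrench":.033,"worm_mid":.045,"rest_seat":.033}.get(l,0)).round(4))
print(yellow(a))
E
```

```text
nut [0.51126444 0.21083391 0.056     ] [0.50632804 0.21539458 0.046     ]
mark [0.64933079 0.15448719 0.108     ] [0.6485187  0.12113789 0.108     ]
[[167.3, 72.2], [337.5, 217.9]]
bar tri [0.64737788 0.21600224 0.27775495]
0.27 [0.69694024 0.23064224 0.27      ] [0.60403342 0.1948683  0.27      ] [0.65048683 0.21275527 0.27      ] -158.94070945063885
0.28 [0.69521085 0.22804251 0.28      ] [0.60518984 0.19337976 0.28      ] [0.65020034 0.21071113 0.28      ] -158.94070945063885
dial [0.65035981 0.21245866] [ 0.     -0.0002  0.001  -0.001   0.0001 -0.0003  0.0004 -0.    ]
wrench [383.9, 122.1] 0.9 [ 0.5759 -0.0737  0.033 ]
worm_mid [384.3, 145.0] 0.69 [ 0.541  -0.0741  0.045 ]
rest_seat [382.4, 122.0] 0.87 [ 0.5761 -0.0713  0.033 ]
rest [374.5, 118.6] 0.86 [ 0.5779 -0.07    0.    ]
[(380.8, -321.7, 44, 20, 13.5), (389.8, -202.4, 100, 42, -83.3), (466.5, 394.4, 100, 41, 72.8)]
```

>>> {"op": "carry_out", "data": {
  "rows": [
    [[0.091,-0.06,0.1,-21],[0.091,-0.06,0.1,-21],[0.091,-0.06,0.1,-21],[0.091,-0.06,0.1,-21],[0.091,-0.06,0.13,-21],[0.091,-0.06,0.16,-21],[0.091,-0.06,0.186,-21],[0.091,-0.06,0.186,-21]]
  ]
}}

```text
clock: 5.72
position: [0.6486, 0.2071, 0.2581]
tool_rot: [-3.142, 0.007, 0.367]
force: [-1.0, -0.1, -0.8]
grip_width: 0.0856
finger_force: 0.0
```

>>> {"op": "carry_out", "data": {
  "rows": [
    [[0,0,0,0],[0,0,0,0],[0,0,0,0],[0,0,0,0],[0,0,0,0],[0,0,0,0],[0,0,0,0],[0,0,0,0]]
  ],
  "grip": 0.0,
  "grip_force": 40
}}

```text
clock: 6.38
position: [0.6504, 0.2085, 0.2644]
tool_rot: [-3.141, -0.001, 0.367]
force: [-2.3, 1.1, 9.0]
grip_width: 0.0105
finger_force: 38.6
```

```bash
python3 - <<'E'
from h import *
p,r,s=tool();print(p,s["force"])
for sw,tl in((0,0),(0,.2),(0,.4),(0,.524),(0,.56)):
  nose=np.array([-.024,-1]); print(sw,tl);go(np.r_[np.array([.6503,.2125])+nose*.095*np.sin(tl),.185+.095*np.cos(tl)-.019],-1.4)
E
```

```text
[0.65041748 0.20845538 0.26444254] [-2.27663583  1.0505724   9.00914017]
0 0
shift mm [ 1.3 -3.8  3.4] twist 22.429217699892803 yaw now 21.03
0 0.2
shift mm [-5.9 13.6  5.3] twist 22.429217699892803 yaw now 21.03
0 0.4
shift mm [-12.8  30.4  10.9] twist 22.429217699892803 yaw now 21.03
0 0.524
shift mm [-16.8  40.1  16.2] twist 22.429217699892803 yaw now 21.03
0 0.56
shift mm [-17.9  42.9  17.9] twist 22.429217699892803 yaw now 21.03
```

>>> {"op": "carry_out", "data": {
  "rows": [
    [[0,0,0,4.5],[0,0,0,9],[0,0,0,13.5],[0,0,0,18],[0,0,0,22.4],[-0.003,0.007,0.0005,22.4],[-0.006,0.0135,0.002,22.4],[-0.009,0.022,0.0045,22.4],[-0.013,0.03,0.0075,22.4],[-0.015,0.035,0.01,22.4],[-0.017,0.04,0.013,22.4],[-0.017,0.04,0.013,22.4]]
  ]
}}

```text
clock: 7.38
position: [0.6477, 0.1647, 0.2495]
tool_rot: [-3.141, 0.003, -0.024]
force: [-4.3, 3.3, -7.7]
grip_width: 0.0105
finger_force: 39.1
```

>>> {"op": "carry_out", "data": {
  "rows": [
    [[0,0,0,0],[0,0,0,0],[0,0,0,0]]
  ]
}}

```text
clock: 7.63
position: [0.6477, 0.165, 0.2496]
tool_rot: [3.141, 0.003, -0.023]
force: [-5.4, 1.3, -7.3]
grip_width: 0.0102
finger_force: 39.1
```

```bash
python3 - <<'E'
from h import *
go(np.r_[np.array([.6503,.2125])+np.array([-.024,-1])*.0475,.267+.15-.019],-1.4)
b=shot("scene");save(b,"s2.png",(260,160,440,300),4)
E
```

```text
shift mm [   1.    -0.  -148.4] twist 0.071330939613091 yaw now -1.33
```

View pics/s2.png

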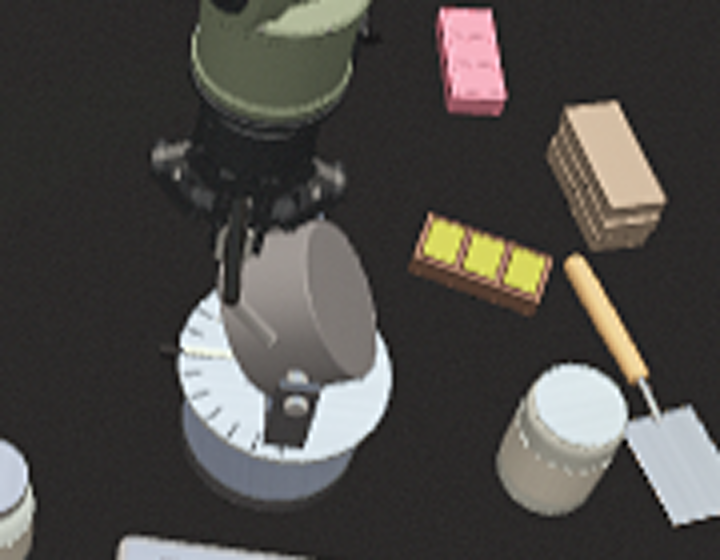

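The pointer, at crop (205,354), is in line with the zero mark at (170,351). The drum is nose down.

>>> {"op": "carry_out", "data": {
  "rows": [
    [[0,0,0,0],[0,0,0,0],[0,0,0,0],[0,0,0,0],[0,0,-0.02,0],[0,0,-0.05,0],[0,0,-0.09,0],[0,0,-0.13,0],[-0.05,0.06,-0.15,0],[-0.05,0.06,-0.15,0],[-0.05,0.06,-0.15,0]]
  ],
  "grip": 0.035
}}

```text
clock: 8.6
position: [0.5957, 0.1008, 0.4039]
tool_rot: [3.14, -0.004, -0.029]
force: [-1.1, -0.3, -0.5]
grip_width: 0.0353
finger_force: 0.0
```

```bash
python3 - <<'E'
from h import *
a=shot("wrist");b=shot("scene")
save(a,"w3.png",scale=1.5)
ps=[a,b]; print(tri(ps,[bot.spot_point(p,"fan_bar")[0]["position"] for p in ps]))
for l in["wrench","worm_mid","rest_seat","nut_mid"]:
  q=bot.spot_point(a,l)
  if q:print(l,np.round(q[0]["position"],1),q[0]["conf"],at(a,q[0]["position"],{"wrench":.033,"worm_mid":.045,"rest_seat":.033,"nut_mid":.046}.get(l,0)).round(4))
print(tool()[0])
E
```

```text
[ 0.8173595  -0.05355024  0.72670155]
wrench [359.1 148.3] 0.95 [ 0.5752 -0.0692  0.033 ]
worm_mid [362.2 173.2] 0.65 [ 0.5393 -0.0727  0.045 ]
rest_seat [362.  145.7] 0.7 [ 0.579  -0.0733  0.033 ]
nut_mid [170.9 203.2] 0.76 [0.5004 0.221  0.046 ]
[0.59756774 0.10653778 0.39975931]
```

View pics/w3.png

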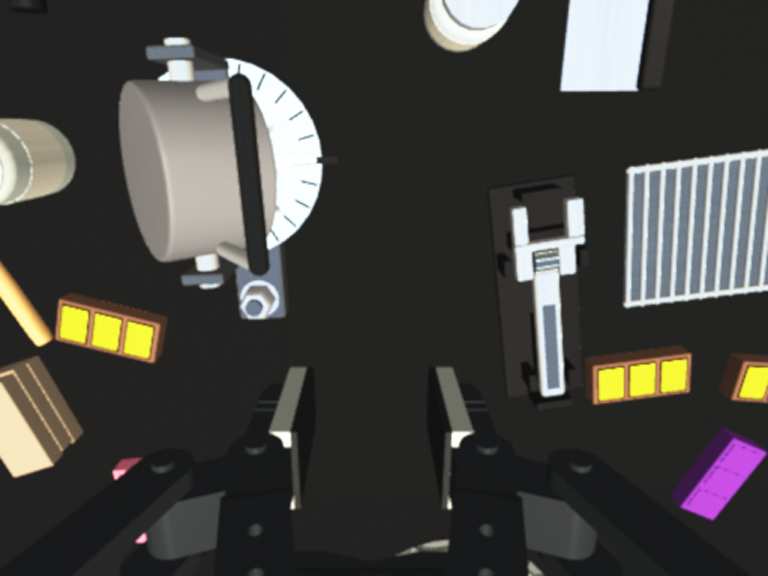

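```bash
python3 - <<'E'
from h import *
a=shot("wrist")
e=[at(a,q,.267) for q in([160.5,55],[171.5,177])];d=e[1]-e[0];print("bar dir",np.degrees(np.arctan2(d[1],d[0]))%360,e,(e[0]+e[1])/2)
m=[at(a,q,.108) for q in([216,107],[223,106.3])];print(m)
save(a,"w4.png",(160,60,250,150),6)
E
```

```text
bar dir 179.62960391040448 [array([0.6981576 , 0.16871575, 0.267     ]), array([0.60365948, 0.16932665, 0.267     ])] [0.65090854 0.1690212  0.267     ]
[array([0.64785686, 0.14351449, 0.108     ]), array([0.64848826, 0.13485156, 0.108     ])]
```

View pics/w4.png

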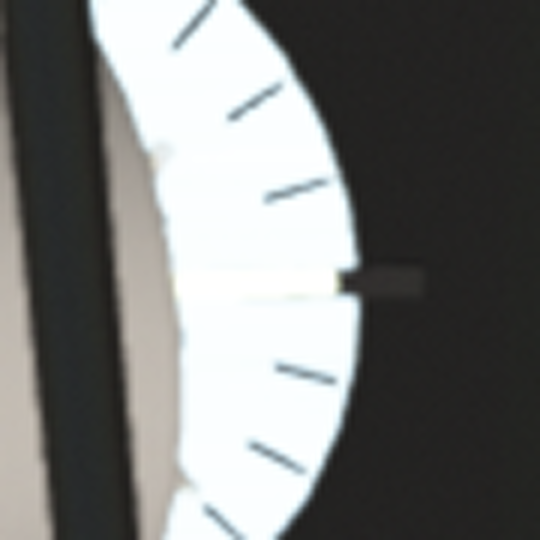

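The pointer lies on the zero mark, so the fan is aimed. Next is the wrench.

>>> {"op": "carry_out", "data": {
  "rows": [
    [[-0.085,0.182,0.1,0],[-0.085,0.182,0.1,0],[-0.085,0.182,0.1,0],[-0.085,0.182,0.1,0],[-0.085,0.182,0.1,0],[-0.085,0.182,0.2,0],[-0.085,0.182,0.2,0],[-0.085,0.182,0.2,0],[-0.085,0.182,0.2,0]]
  ],
  "grip": 0.0
}}

```text
clock: 9.8
position: [0.5055, -0.0744, 0.1961]
tool_rot: [-3.141, 0.007, -0.025]
force: [-1.0, 0.4, -0.2]
grip_width: 0.0002
finger_force: 0.0
```

```bash
python3 - <<'E'
from h import *
a=shot("wrist");save(a,"w5.png",scale=1.5);print(tool()[0],tool()[2]["grip_width"])
for l in["wrench","worm_mid","rest_seat"]:
  q=bot.spot_point(a,l)
  if q:print(l,np.round(q[0]["position"],1),q[0]["conf"],at(a,q[0]["position"],{"wrench":.033,"worm_mid":.035,"rest_seat":.033,"nut_mid":.046}.get(l,0)).round(4))
print(yellow(a))
E
```

```text
[ 0.50711258 -0.07393236  0.19894477] -0.0001524252554963757
worm_mid [250.  138.5] 0.69 [ 0.5365 -0.0778  0.035 ]
rest_seat [238.5  91.5] 0.77 [ 0.5766 -0.0689  0.033 ]
[(381.6, -336.8, 41, 39, -5.5), (389.7, -201.9, 99, 41, -83.3)]
```

View pics/w5.png

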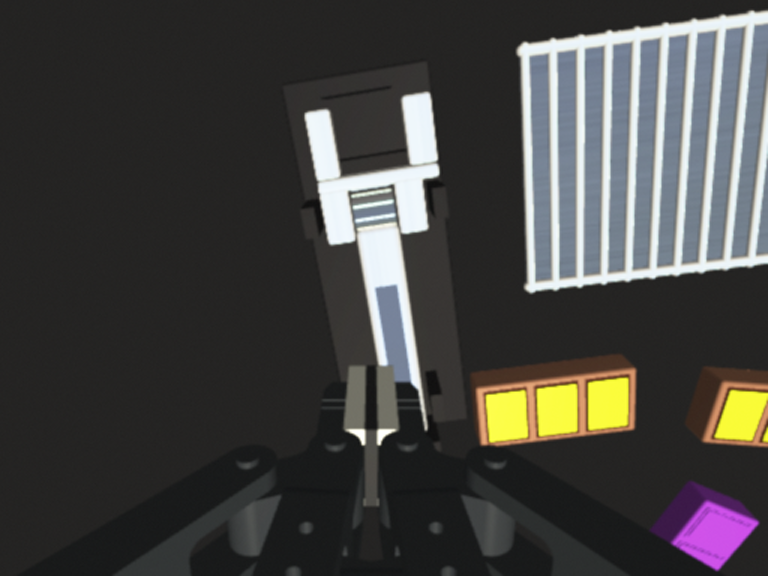

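The close view shows the jaw inner faces at display (334,145) and (406,131), the worm at (374,207), and the handle running to (415,420). The axis leans a few degrees.

```bash
python3 - <<'E'
from h import *
a=shot("wrist")
A=lambda u,v,z=.040: at(a,[u/1.5,v/1.5],z)[:2]
li=[A(330,112),A(338,178)];ri=[A(403,98),A(410,165)]
for n,(p,q) in dict(l=li,r=ri).items(): print(n,p,q,np.degrees(np.arctan2(*(p-q)[::-1])))
hl=[A(360,240),A(379,350)];hr=[A(402,235),A(415,350)]
for n,(p,q) in dict(hl=hl,hr=hr).items(): print(n,p,q,np.degrees(np.arctan2(*(p-q)[::-1])))
bl=[A(284,88,.006),A(340,380,.006)];br=[A(428,63,.006),A(466,416,.006)]
for n,(p,q) in dict(bl=bl,br=br).items(): print(n,p,q,np.degrees(np.arctan2(*(p-q)[::-1])))
print("worm",A(374,207,.045))
E
```

```text
l [ 0.59589338 -0.05295453] [ 0.55944433 -0.05584014] 4.526561833135597
r [ 0.60226562 -0.09391435] [ 0.56581512 -0.09779659] 6.079489029127276
hl [ 0.52227767 -0.06752954] [ 0.44911797 -0.07763269] 7.8626570484632134
hr [ 0.52473746 -0.09295815] [ 0.44854642 -0.10100712] 6.030463953237422
bl [ 0.61109389 -0.02285598] [ 0.40984105 -0.04869954] 7.317498874499934
br [ 0.62309201 -0.11122023] [ 0.37717058 -0.14250484] 7.249875184786456
worm [ 0.54283561 -0.07642584]
```

>>> {"op": "carry_out", "data": {
  "rows": [
    [[0.0395,0.0015,0.08,-8.4],[0.0395,0.0015,0.12,-8.4],[0.0395,0.0015,0.145,-8.4],[0.0395,0.0015,0.145,-8.4],[0.0395,0.0015,0.145,-8.4],[0.0395,0.0015,0.145,-8.4]]
  ]
}}

```text
clock: 10.55
position: [0.5478, -0.0761, 0.0561]
tool_rot: [-3.141, 0.0, 0.123]
force: [0.9, 0.0, 1.1]
grip_width: -0.0001
finger_force: 0.0
```

>>> {"op": "carry_out", "data": {
  "rows": [
    [[0,0,0.002,0],[0,0,0.004,0],[0,0,0.006,0],[0,0,0.008,0],[0,0,0.009,0],[0,0,0.01,0],[0,0,0.01,0]]
  ]
}}

```text
clock: 11.13
position: [0.5474, -0.0765, 0.0454]
tool_rot: [-3.142, 0.0, 0.122]
force: [-0.1, 0.2, 0.6]
grip_width: -0.0002
finger_force: 0.0
```

```bash
python3 - <<'E'
from h import *
p,r,s=tool();print(p,s["force"],s["tool_rot"])
a=shot("wrist");save(a,"w6.png",scale=1.5)
E
```

```text
[ 0.54743399 -0.07651308  0.0454396 ] [-0.08042919  0.21596346  0.5560039 ] [-3.14158785e+00  7.14189524e-05  1.22420205e-01]
```

View pics/w6.png

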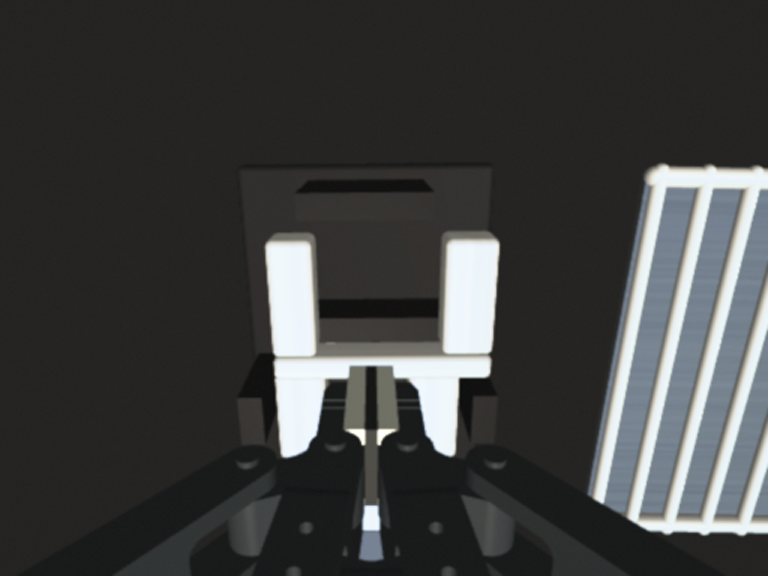

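Fingers are centred over the worm and aligned with the wrench. The jaw faces are at display x 318 and 441. I'll press and do a trial rub.

>>> {"op": "carry_out", "data": {
  "rows": [
    [[0,0,0.0015,0],[0,0,0.003,0],[-0.002,0,0.003,0],[-0.005,0,0.003,0],[-0.008,0,0.003,0]]
  ]
}}

```text
clock: 11.6
position: [0.542, -0.0771, 0.0435]
tool_rot: [3.141, -0.005, 0.123]
force: [8.2, 0.7, 10.3]
grip_width: -0.0
finger_force: 6.4
```

```bash
cat >> h.py <<'E'
def jaw():
    p,r,s=tool();print("p",p.round(4),"f",np.round(s["force"],1))
    a=shot("wrist"); g=cv2.cvtColor(a["pixels"],cv2.COLOR_RGB2GRAY).astype(float)
    return a,g
E
python3 - <<'E'
from h import *
a,g=jaw()
for v in range(170,226,8):
  x=np.where(g[v,160:350]>170)[0]+160; seg=np.split(x,np.where(np.diff(x)>1)[0]+1); print(v,[(q[0],q[-1]) for q in seg if len(q)])
E
```

```text
p [ 0.542  -0.0771  0.0435] f [ 8.2  0.7 10.3]
170 [(np.int64(177), np.int64(206)), (np.int64(298), np.int64(333))]
178 [(np.int64(177), np.int64(207)), (np.int64(298), np.int64(332))]
186 [(np.int64(178), np.int64(207)), (np.int64(298), np.int64(331))]
194 [(np.int64(178), np.int64(207)), (np.int64(298), np.int64(331))]
202 [(np.int64(179), np.int64(208)), (np.int64(297), np.int64(330))]
210 [(np.int64(180), np.int64(208)), (np.int64(297), np.int64(330))]
218 [(np.int64(180), np.int64(209)), (np.int64(297), np.int64(329))]
```

```bash
cat >> h.py <<'E'
def opening(v0=150,v1=230,out=False):
    a,g=jaw();res=[]
    _,r,_=tool()
    for v in range(v0,v1,4):
        row=g[v]; x=np.where(row>150)[0]; seg=np.split(x,np.where(np.diff(x)>1)[0]+1); seg=[q for q in seg if len(q)>14 and q[0]>140 and q[-1]<360]
        if len(seg)==2:
            A,B=at(a,[seg[0][-1]+.5,v],.04),at(a,[seg[1][0]-.5,v],.04); res.append(((r.T@(B-A))[1]*1000,(seg[0][-1],seg[1][0])))
    print("opening",np.median([q[0] for q in res]).round(2),len(res),res[len(res)//2][1])
E
python3 - <<'E'
from h import *
opening()
E
```

```text
p [ 0.5415 -0.0772  0.0436] f [ 7.7  1.3 10.8]
opening 39.74 17 (np.int64(208), np.int64(297))
```

>>> {"op": "carry_out", "data": {
  "rows": [
    [[-0.003,0,0,0],[-0.006,0,0,0],[-0.009,0,0,0],[-0.012,0,0,0],[-0.012,0,0,0]]
  ]
}}

```text
clock: 12.12
position: [0.5302, -0.0788, 0.0444]
tool_rot: [3.141, -0.006, 0.123]
force: [2.5, 1.7, 31.1]
grip_width: 0.0001
finger_force: 15.4
```

```bash
python3 - <<'E'
from h import *
opening()
E
```

```text
p [ 0.5302 -0.0788  0.0444] f [ 2.5  1.7 31.1]
opening 38.32 17 (np.int64(207), np.int64(294))
```

>>> {"op": "carry_out", "data": {
  "rows": [
    [[-0.002,0,-0.0005,0],[-0.004,0,-0.001,0],[-0.006,0,-0.001,0],[-0.008,0,-0.001,0],[-0.008,0,-0.001,0]]
  ]
}}

```text
clock: 12.58
position: [0.521, -0.08, 0.0444]
tool_rot: [3.141, -0.003, 0.122]
force: [1.4, 0.0, 16.5]
grip_width: -0.0001
finger_force: 8.0
```

```bash
python3 - <<'E'
from h import *
opening()
E
```

```text
p [ 0.521  -0.08    0.0444] f [ 1.4  0.  16.5]
opening 37.04 15 (np.int64(207), np.int64(292))
```

>>> {"op": "carry_out", "data": {
  "rows": [
    [[0,0,-0.006,0],[0.012,0,-0.006,0],[0.024,0,-0.006,0],[0.024,0,-0.002,0],[0.024,0,0.0003,0],[0.0195,0,0.0003,0],[0.015,0,0.0003,0],[0.0105,0,0.0,0],[0.006,0,0.0,0],[0.0015,0,0.0,0],[-0.001,0,0.0,0],[-0.001,0,0,0]]
  ]
}}

```text
clock: 13.63
position: [0.5184, -0.0802, 0.0439]
tool_rot: [3.141, -0.001, 0.122]
force: [-0.8, 0.4, 11.7]
grip_width: -0.0
finger_force: 5.3
```

```bash
python3 - <<'E'
from h import *
opening()
E
```

```text
p [ 0.5184 -0.0802  0.0439] f [-0.8  0.4 11.7]
opening 33.85 14 (np.int64(207), np.int64(285))
```

>>> {"op": "carry_out", "data": {
  "rows": [
    [[0,0,-0.006,0],[0.012,0,-0.006,0],[0.024,0,-0.006,0],[0.024,0,-0.002,0],[0.024,0,0.0003,0],[0.0195,0,0.0003,0],[0.015,0,0.0003,0],[0.0105,0,0.0,0],[0.0105,0,0.0,0],[0.0105,0,-0.01,0],[0.0105,0,-0.04,0],[0.0105,0,-0.04,0]]
  ]
}}

```text
clock: 14.68
position: [0.5297, -0.0791, 0.0868]
tool_rot: [3.141, -0.003, 0.122]
force: [1.7, 0.7, 1.6]
grip_width: -0.0001
finger_force: 0.0
```

```bash
python3 - <<'E'
from h import *
opening(100,230)
a=shot("wrist");save(a,"w7.png",scale=1.5)
E
```

```text
p [ 0.5297 -0.0791  0.0868] f [1.7 0.7 1.6]
opening 32.02 21 (np.int64(215), np.int64(273))
```

View pics/w7.png

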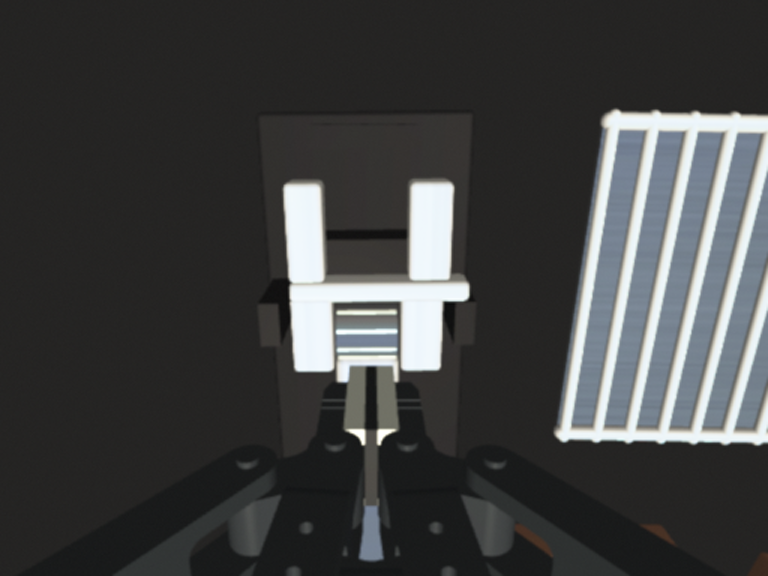

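Jaws closed to about 32 mm: faces at display x 325 and 410, tips at row 183, worm at (367,332).

```bash
python3 - <<'E'
from h import *
a=shot("wrist");p,r,s=tool()
A=lambda u,v,z: at(a,[u/1.5,v/1.5],z)
y=np.radians(7.05);ex=np.array([np.cos(y),np.sin(y),0]);ey=np.array([-ex[1],ex[0],0])
print("tool yaw",np.degrees(s["tool_rot"][2]))
for n,X,off in(("worm",A(367,332,.045),(-43,0)),("tips",A(368,181,.040),(16,0)),("ffix",A(325,230,.04),(None,16)),("throatbar?",A(368,278,.04),(-22,0))):
  print(n,X.round(4),"x0",None if off[0] is None else (X@ex-off[0]/1000).round(4),"y0",(X@ey-off[1]/1000).round(4))
l0,l1=A(323,190,.04),A(326,275,.04);print("face yaw",np.degrees(np.arctan2(*(l0-l1)[[1,0]])))
o,d=l0,l0-l1
for l in["wrench","rest_seat","worm_mid"]:
  q=bot.spot_point(a,l); 
  if q: X=at(a,q[0]["position"],.033);print(l,X.round(4),(X@ex).round(4),(X@ey).round(4))
print("tcp in ex,ey",p@ex,p@ey)
E
```

```text
tool yaw 6.995704049630591
worm [ 0.5331 -0.0774  0.045 ] x0 0.5626 y0 -0.1422
tips [ 0.5891 -0.071   0.04  ] x0 0.5599 y0 -0.1428
ffix [ 0.5695 -0.0574  0.04  ] x0 None y0 -0.1429
throatbar? [ 0.5531 -0.0754  0.04  ] x0 0.5617 y0 -0.1427
face yaw 7.334682114059744
worm_mid [ 0.5319 -0.078   0.033 ] 0.5183 -0.1427
tcp in ex,ey 0.5147244274349065 -0.14330475488667788
```

>>> {"op": "carry_out", "data": {
  "rows": [
    [[-0.038,-0.0005,0,0],[-0.038,-0.0005,0,0],[-0.038,-0.0005,0,0],[-0.038,-0.0005,0.02,0],[-0.038,-0.0005,0.04,0],[-0.038,-0.0005,0.06,0],[-0.038,-0.0005,0.07,0],[-0.038,-0.0005,0.071,0],[-0.038,-0.0005,0.071,0]]
  ],
  "grip": 0.055
}}

```text
clock: 15.73
position: [0.4913, -0.0827, 0.0122]
tool_rot: [-3.141, 0.001, 0.123]
force: [-0.1, -0.5, 0.8]
grip_width: 0.055
finger_force: 0.0
```

>>> {"op": "carry_out", "data": {
  "rows": [
    [[0,0,0,0],[0,0,0,0],[0,0,0,0],[0,0,0,0],[0,0,0,0],[0,0,0,0],[0,0,-0.01,0],[0,0,-0.03,0],[0,0,-0.05,0],[0,0,-0.07,0],[0,0,-0.07,0]]
  ],
  "grip": 0.0,
  "grip_force": 100
}}

```text
clock: 16.65
position: [0.4928, -0.0833, 0.0863]
tool_rot: [3.14, -0.004, 0.122]
force: [0.9, -0.4, -2.0]
grip_width: 0.0244
finger_force: 100.2
```

```bash
python3 - <<'E'
from h import *
p,r,s=tool();print(p,s["grip_width"],s["force"])
# target: TCP 85 mm + 50 behind nut along yaw 28.6
y=np.radians(28.6);ex=np.array([np.cos(y),np.sin(y),0])
go(np.array([.505,.215,.15])-ex*.16,28.6)
E
```

```text
[ 0.49276388 -0.08327262  0.08626019] 0.024369583660187436 [ 0.8678277  -0.4325368  -2.00772651]
shift mm [-100.1 -235.5  -64.5] twist -21.615960133221705 yaw now 6.98
```

>>> {"op": "carry_out", "data": {
  "rows": [
    [[0,0,-0.04,0],[0,-0.03,-0.064,0],[-0.073,-0.247,-0.064,-21.6],[-0.073,-0.247,-0.064,-21.6],[-0.073,-0.247,-0.064,-21.6],[-0.073,-0.247,-0.064,-21.6],[-0.073,-0.247,-0.064,-21.6],[-0.073,-0.247,-0.064,-21.6],[-0.073,-0.247,-0.064,-21.6],[-0.073,-0.247,-0.064,-21.6],[-0.073,-0.247,-0.064,-21.6]]
  ]
}}

```text
clock: 17.57
position: [0.3888, 0.1527, 0.1464]
tool_rot: [3.141, 0.0, 0.499]
force: [0.6, -0.2, -3.5]
grip_width: 0.0241
finger_force: 100.2
```

```bash
python3 - <<'E'
from h import *
a=shot("wrist");save(a,"w8.png",scale=1.5);p,r,s=tool();print(p,s["tool_rot"])
for l in["nut_mid","wrench"]:
  for q in bot.spot_point(a,l)[:2]:print(l,np.round(q["position"],1),q["conf"],at(a,q["position"],.046).round(4))
b=shot("scene")
for q in bot.spot_point(b,"nut_mid")[:2]:print("scene nut",np.round(q["position"],1),q["conf"],at(b,q["position"],.046).round(4))
E
```

```text
[0.3889385  0.15242306 0.14637546] [3.14123763e+00 3.91707007e-04 4.98167580e-01]
```

View pics/w8.png

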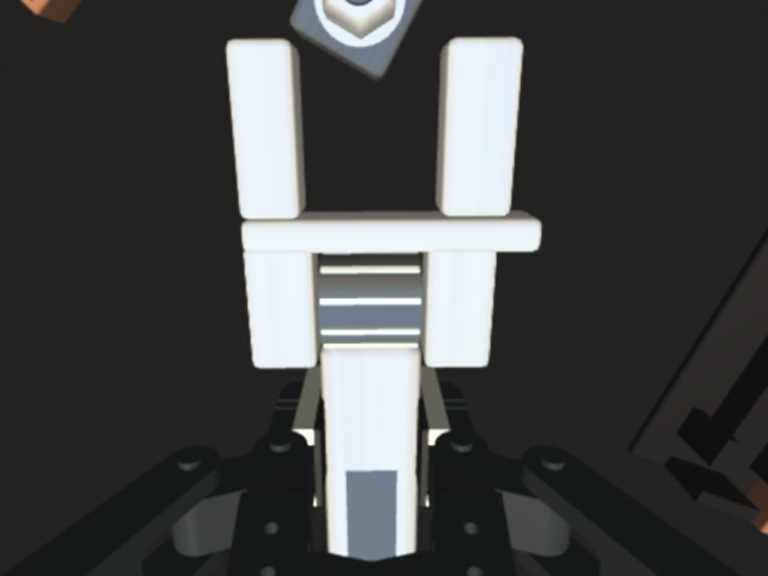

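>>> {"op": "carry_out", "data": {
  "rows": [
    [[0,0,-0.04,0],[0,0,-0.08,0],[0,0,-0.12,0],[0,0,-0.12,0],[0,0,-0.12,0],[0,0,-0.12,0]]
  ]
}}

```text
clock: 18.32
position: [0.3886, 0.1527, 0.2659]
tool_rot: [3.141, 0.0, 0.498]
force: [-0.8, -0.6, -4.0]
grip_width: 0.0241
finger_force: 100.4
```

```bash
python3 - <<'E'
from h import *
a=shot("wrist");p,r,s=tool();print(p,s["tool_rot"])
save(a,"w9.png",(180,0,310,100),6)
for q in bot.spot_point(a,"nut_mid")[:2]:print(np.round(q["position"],1),q["conf"],at(a,q["position"],.046).round(4))
E
```

```text
[0.38829225 0.15270975 0.26544331] [-3.14142210e+00  1.68653583e-03  4.98800824e-01]
[242.   24.7] 0.97 [0.5021 0.2191 0.046 ]
```

View pics/w9.png

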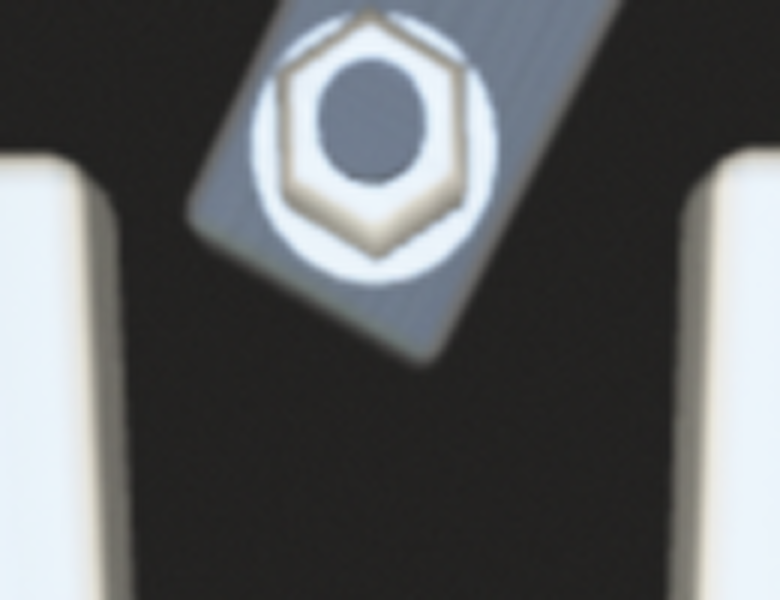

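The nut's flats are parallel to the jaws. The nut centre is at native about (242,22), the jaw mid-line at x about 246.7, and the jaw tips at row 27.

```bash
python3 - <<'E'
from h import *
a=shot("wrist");p,r,s=tool()
A=lambda u,v,z: (r.T@(at(a,[180+u/6,v/6],z)-p)*1000).round(1)
print("washer",A(374,147,.034),"stud",A(372,121,.065),"hex bottom pts",A(283,190,.052),A(463,195,.052),A(377,250,.052), "nut world",at(a,[180+374/6,147/6],.034),at(a,[180+372/6,121/6],.065))
print("flats dir",A(282,72,.054)-A(286,190,.054),A(465,70,.054)-A(463,195,.054))
zt=p[2]+.0245
print("jaw tip L/R top",A(82,170,zt),A(713,170,zt), A(104,590,zt),A(701,590,zt))
E
```

```text
washer [133.1  -3.8 231. ] stud [132.4  -3.7 200. ] hex bottom pts [124.5 -17.9 213.1] [123.8  10.5 213. ] [115.8  -3.2 213.1] nut world [0.50281795 0.2199049  0.034     ] [0.50227898 0.21949607 0.065     ]
flats dir [16.6 -0.3 -0.1] [17.6  0.2  0. ]
jaw tip L/R top [ 96.8 -15.9 -24.7] [ 96.7  16.9 -24.7] [ 75.7 -15.8 -24.7] [ 75.6  17.2 -24.7]
```

>>> {"op": "carry_out", "data": {
  "rows": [
    [[0,-0.0042,0.04,0],[0,-0.0042,0.08,0],[0,-0.0042,0.12,0],[0,-0.0042,0.16,0],[0,-0.0042,0.2,0],[0,-0.0042,0.236,0],[0,-0.0042,0.236,0],[0,-0.0042,0.236,0],[0,-0.0042,0.236,0],[0,-0.0042,0.236,0]]
  ]
}}

```text
clock: 19.3
position: [0.3878, 0.1574, 0.0323]
tool_rot: [3.141, -0.003, 0.499]
force: [-0.4, 0.9, -3.4]
grip_width: 0.0245
finger_force: 100.3
```

>>> {"op": "carry_out", "data": {
  "rows": [
    [[0.006,0,0,0],[0.012,0,0,0],[0.017,0,0,0],[0.021,0,0,0],[0.024,0,0,0],[0.027,0,0,0],[0.03,0,0,0],[0.03,0,0,0],[0.03,0,0,0]]
  ]
}}

```text
clock: 20.05
position: [0.413, 0.1714, 0.0303]
tool_rot: [-3.142, 0.0, 0.499]
force: [-0.7, -0.6, -3.7]
grip_width: 0.024
finger_force: 100.3
```

```bash
python3 - <<'E'
from h import *
a=shot("wrist");save(a,"w10.png",(100,0,400,220),2.6);p,r,s=tool();print(p,r.T@s["force"],s["tool_rot"])
E
```

```text
[0.41285717 0.17129187 0.0303524 ] [-0.42944516  0.3311098   4.21602165] [-3.14158698e+00  3.79255774e-04  4.99435091e-01]
```

View pics/w10.png

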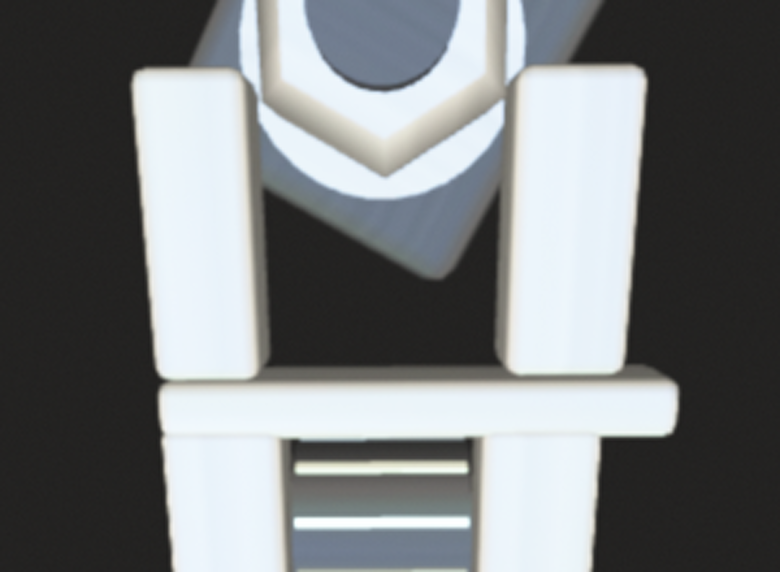

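The nut corner, at crop (385,175), sits between the jaw faces at about 250 and 510, about 0.7 mm off centre. I'll slide in.

>>> {"op": "carry_out", "data": {
  "rows": [
    [[0.003,0.0006,0,0],[0.006,0.0006,0,0],[0.009,0.0006,0,0],[0.012,0.0006,0,0],[0.015,0.0006,0,0],[0.018,0.0006,0,0],[0.02,0.0006,0,0],[0.02,0.0006,0,0],[0.02,0.0006,0,0]]
  ]
}}

```text
clock: 20.85
position: [0.4309, 0.1804, 0.0304]
tool_rot: [-3.142, 0.0, 0.499]
force: [0.2, -0.4, -4.1]
grip_width: 0.0239
finger_force: 100.4
```

```bash
python3 - <<'E'
from h import *
a=shot("wrist");save(a,"w11.png",(100,0,400,220),2.6);p,r,s=tool();print(p,r.T@s["force"],s["tool_rot"])
# arc rows about wrench origin 83 mm ahead
for L in(.0825,):
  for d in np.arange(6,67,6):
    t=np.radians(d); print([round(L*(1-np.cos(t)),4),round(-L*np.sin(t),4),0,int(d)],end=",")
E
```

```text
[0.4307669  0.18034286 0.03039326] [-0.12066372  0.20863735  3.4720256 ] [-3.14158442e+00  2.39505425e-04  4.99379715e-01]
[np.float64(0.0005), np.float64(-0.0086), 0, 6],[np.float64(0.0018), np.float64(-0.0172), 0, 12],[np.float64(0.004), np.float64(-0.0255), 0, 18],[np.float64(0.0071), np.float64(-0.0336), 0, 24],[np.float64(0.0111), np.float64(-0.0412), 0, 30],[np.float64(0.0158), np.float64(-0.0485), 0, 36],[np.float64(0.0212), np.float64(-0.0552), 0, 42],[np.float64(0.0273), np.float64(-0.0613), 0, 48],[np.float64(0.034), np.float64(-0.0667), 0, 54],[np.float64(0.0412), np.float64(-0.0714), 0, 60],[np.float64(0.0489), np.float64(-0.0754), 0, 66],
```

View pics/w11.png

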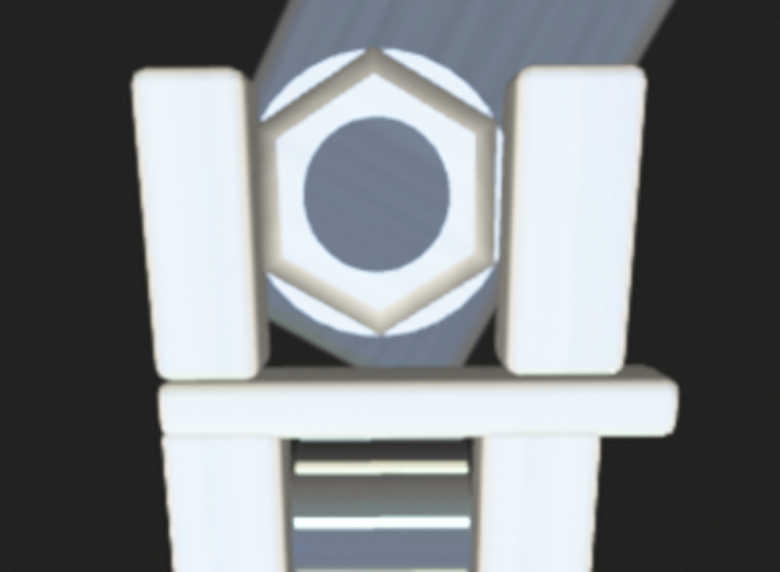

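The nut is fully seated between the jaws, with the hex centred at crop (378,193). Now turning clockwise.

>>> {"op": "carry_out", "data": {
  "rows": [
    [[0.0003,-0.0072,0,5],[0.0013,-0.0143,0,10],[0.0028,-0.0214,0,15],[0.005,-0.0282,0,20],[0.0077,-0.0349,0,25],[0.0111,-0.0412,0,30],[0.0149,-0.0473,0,35],[0.0193,-0.053,0,40],[0.0242,-0.0583,0,45],[0.0295,-0.0632,0,50],[0.0295,-0.0632,0,50],[0.0295,-0.0632,0,50]]
  ]
}}

```text
clock: 21.9
position: [0.426, 0.2501, 0.0303]
tool_rot: [3.141, -0.0, -0.37]
force: [-0.5, 1.1, -3.6]
grip_width: 0.0241
finger_force: 100.4
```

```bash
python3 - <<'E'
from h import *
a=shot("wrist");save(a,"w12.png",(100,0,400,220),2.6);p,r,s=tool();print(p,r.T@s["force"],s["tool_rot"])
E
```

```text
[0.42601831 0.24995218 0.03031283] [-3.19245338 -1.37390248  3.07713003] [ 3.14102252e+00  2.04007569e-04 -3.69391888e-01]
```

View pics/w12.png

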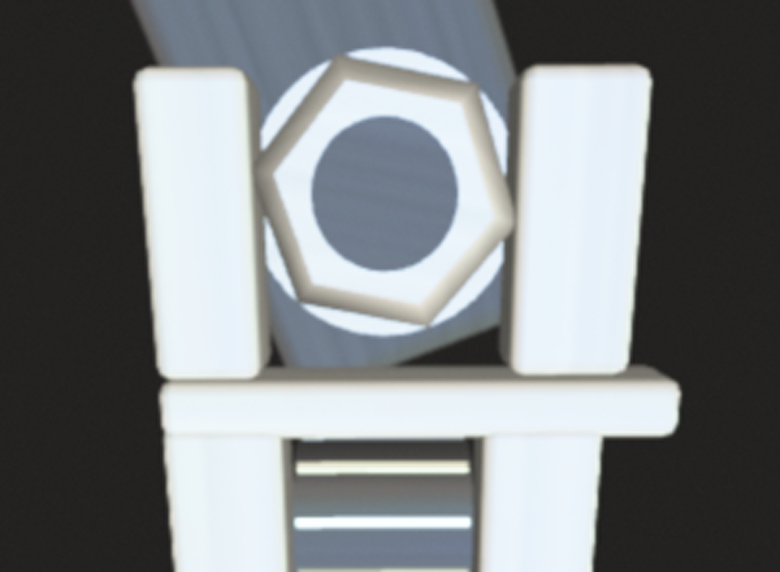

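The nut now sits about 16° askew in the jaws, and the moving jaw has crept out a bit. The fit is a touch loose, so I'll back off to parallel and measure.

>>> {"op": "carry_out", "data": {
  "rows": [
    [[0.0001,0.0058,0,-4],[0.0008,0.0115,0,-8],[0.0018,0.0172,0,-12],[0.0032,0.0227,0,-16],[0.0032,0.0227,0,-16],[0.0032,0.0227,0,-16]]
  ]
}}

```text
clock: 22.45
position: [0.4215, 0.2274, 0.0306]
tool_rot: [-3.141, -0.0, -0.096]
force: [-0.2, -1.2, -3.8]
grip_width: 0.0242
finger_force: 100.4
```

```bash
python3 - <<'E'
from h import *
a=shot("wrist");save(a,"w13.png",(100,0,400,220),2.6);p,r,s=tool();print(p,r.T@s["force"],s["tool_rot"])
for f in("w10","w11","w12","w13"):
  g=cv2.imread(f"pics/{f}.png",0).astype(float); o=[]
  for row in(290,320,345):
    x=np.where(g[row]>215)[0]; seg=[q for q in np.split(x,np.where(np.diff(x)>1)[0]+1) if len(q)>60]
    o.append([(q[0],q[-1]) for q in seg])
  print(f,[[tuple(map(int,t)) for t in q] for q in o])
E
```

```text
[0.42150478 0.22764378 0.03056981] [ 1.26614287 -0.21709587  3.27596837] [-3.14095343e+00 -8.99114767e-05 -9.61358865e-02]
w10 [[(152, 250), (511, 626)], [(154, 252), (510, 624)], [(156, 253), (510, 622)]]
w11 [[(151, 250), (334, 421), (511, 626)], [(154, 252), (510, 624)], [(156, 253), (509, 622)]]
w12 [[(155, 253), (343, 439), (519, 632)], [(157, 255), (518, 629)], [(160, 256), (517, 627)]]
w13 [[(153, 252), (331, 432), (514, 627)], [(156, 253), (513, 625)], [(157, 255), (512, 623)]]
```

View pics/w13.png

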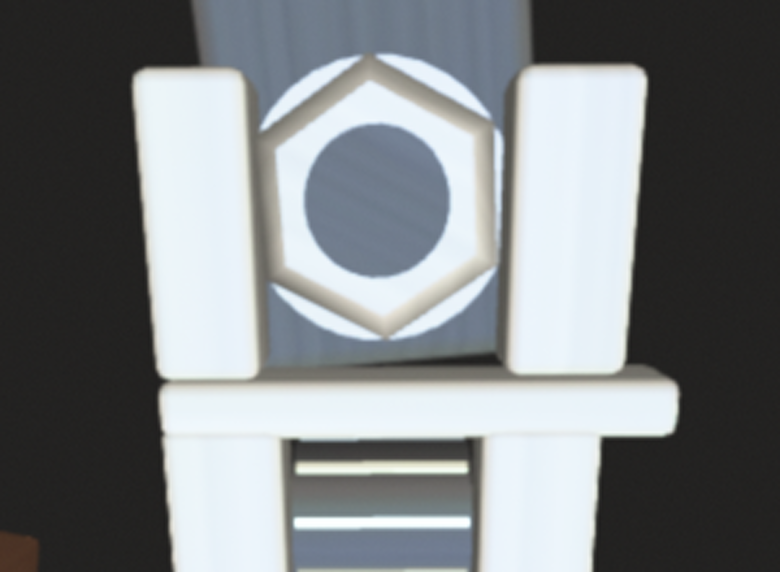

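The jaw sprang back when unloaded, so the worm held and the opening is still about 32.3–32.8 mm. The nut has turned about 34°. I'll turn another 26° plus the lash, then relax.

>>> {"op": "carry_out", "data": {
  "rows": [
    [[0.0003,-0.0072,0,5],[0.0013,-0.0143,0,10],[0.0028,-0.0214,0,15],[0.005,-0.0282,0,20],[0.0077,-0.0349,0,25],[0.0111,-0.0412,0,30],[0.0149,-0.0473,0,35],[0.0193,-0.053,0,40],[0.0202,-0.0541,0,41],[0.0202,-0.0541,0,41],[0.0202,-0.0541,0,41]]
  ]
}}

```text
clock: 23.42
position: [0.4459, 0.2799, 0.0302]
tool_rot: [3.141, 0.0, -0.808]
force: [-3.1, 1.6, -3.5]
grip_width: 0.0243
finger_force: 100.5
```

>>> {"op": "carry_out", "data": {
  "rows": [
    [[0.0001,0.0058,0,-4],[0.0008,0.0115,0,-8],[0.0018,0.0172,0,-12],[0.0028,0.0214,0,-15],[0.0028,0.0214,0,-15],[0.0028,0.0214,0,-15],[0.0028,0.0214,0,-15],[0.0028,0.0214,0,-15]]
  ]
}}

```text
clock: 24.08
position: [0.4331, 0.2631, 0.0305]
tool_rot: [-3.141, -0.0, -0.549]
force: [0.3, -0.9, -4.2]
grip_width: 0.0241
finger_force: 100.4
```

```bash
python3 - <<'E'
from h import *
a=shot("wrist");save(a,"w14.png",(100,0,400,220),2.6);p,r,s=tool();print(p,r.T@s["force"],np.degrees(s["tool_rot"]))
g=cv2.imread("pics/w14.png",0).astype(float)
for row in(320,345):
    x=np.where(g[row]>215)[0]; print([(int(q[0]),int(q[-1])) for q in np.split(x,np.where(np.diff(x)>1)[0]+1) if len(q)>60])
E
```

```text
[0.43298977 0.26308215 0.03042483] [0.12330419 0.19821103 1.99551276] [-1.79993692e+02 -4.45933519e-03 -3.14247213e+01]
[(157, 254), (514, 626)]
[(159, 256), (514, 624)]
```

View pics/w14.png

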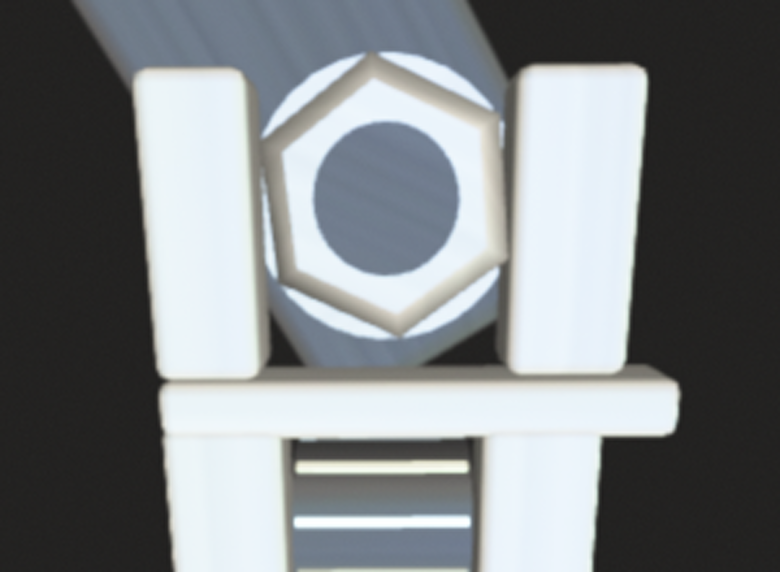

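The nut sits at about 55° total, roughly 0.96 rad. I'll free the wrench, retreat and carry it back.

>>> {"op": "carry_out", "data": {
  "rows": [
    [[0.0003,0.0072,0,-5],[-0.005,0.0077,0,-5],[-0.013,0.0084,0,-5],[-0.022,0.0092,0,-5],[-0.032,0.01,0,-5],[-0.042,0.0109,0,-5],[-0.051,0.0117,0,-5],[-0.054,0.012,0,-5],[-0.054,0.012,-0.04,-5],[-0.054,0.012,-0.08,-5],[-0.054,0.012,-0.1,-5]]
  ]
}}

```text
clock: 25.05
position: [0.3811, 0.281, 0.1336]
tool_rot: [-3.14, -0.001, -0.462]
force: [1.4, 0.9, -2.9]
grip_width: 0.0244
finger_force: 100.7
```

```bash
python3 - <<'E'
from h import *
p,r,s=tool();print(p,s["tool_rot"]);go([.4948,-.0831,.13],7.0)
a=shot("wrist");b=shot("scene");t=shot("top")
q=bot.spot_point(b,"nut_mid");print([(x["position"],x["conf"]) for x in q[:2]])
print(yellow(t),yellow(b)[:3])
E
```

```text
[0.38110548 0.28102894 0.13356249] [-3.13960224e+00 -8.11195065e-04 -4.61543600e-01]
shift mm [264.  275.4   3.2] twist -33.44450032198159 yaw now -26.44
[]
[(380.5, -364.8, 105, 45, 83.9), (391.4, -200.9, 105, 44, -83.0)] [(436.7, 357.0, 98, 38, 72.9), (388.6, -200.8, 99, 41, -86.8), (378.5, -364.6, 97, 38, 84.3)]
```

>>> {"op": "carry_out", "data": {
  "rows": [
    [[0.264,0.275,0.003,-33.4],[0.264,0.275,0.003,-33.4],[0.264,0.275,0.003,-33.4],[0.264,0.275,0.003,-33.4],[0.264,0.275,0.003,-33.4],[0.264,0.275,0.003,-33.4],[0.264,0.275,0.003,-33.4],[0.264,0.275,0.003,-33.4],[0.264,0.275,0.003,-33.4],[0.264,0.275,0.003,-33.4],[0.264,0.275,0.003,-33.4],[0.264,0.275,0.003,-33.4]]
  ]
}}

```text
clock: 26.25
position: [0.4939, -0.0838, 0.1258]
tool_rot: [-3.141, 0.003, 0.12]
force: [-0.6, 0.9, -5.0]
grip_width: 0.0243
finger_force: 100.5
```

```bash
python3 - <<'E'
from h import *
p,r,s=tool();print(p,s["tool_rot"]);go([.4948,-.0831,.0165],7.0)
E
```

```text
[ 0.49390121 -0.08379369  0.12580711] [-3.14100443e+00  2.52602036e-03  1.19803856e-01]
shift mm [  1.3  -0.5 109.3] twist -0.13574470002686212 yaw now 6.86
```

>>> {"op": "carry_out", "data": {
  "rows": [
    [[0.001,-0.0005,0.03,-0.1],[0.001,-0.0005,0.06,-0.1],[0.001,-0.0005,0.085,-0.1],[0.001,-0.0005,0.095,-0.1],[0.001,-0.0005,0.1,-0.1],[0.001,-0.0005,0.104,-0.1],[0.001,-0.0005,0.107,-0.1],[0.001,-0.0005,0.109,-0.1],[0.001,-0.0005,0.109,-0.1],[0.001,-0.0005,0.109,-0.1]]
  ]
}}

```text
clock: 27.08
position: [0.4961, -0.0822, 0.019]
tool_rot: [3.142, -0.001, 0.124]
force: [1.8, 0.6, -3.1]
grip_width: 0.0242
finger_force: 100.4
```

```bash
python3 - <<'E'
from h import *
p,r,s=tool();print(p,s["force"],s["tool_rot"])
E
```

```text
[ 0.49610056 -0.08218284  0.01904628] [ 1.78314692  0.55975138 -3.14438446] [ 3.14153449e+00 -9.64894115e-04  1.24240226e-01]
```

>>> {"op": "carry_out", "data": {
  "rows": [
    [[0,0,0.001,0],[0,0,0.002,0],[0,0,0.003,0],[0,0,0.003,0],[0,0,0.003,0]]
  ]
}}

```text
clock: 27.5
position: [0.4957, -0.0823, 0.0154]
tool_rot: [-3.142, 0.0, 0.124]
force: [0.3, -0.1, -3.4]
grip_width: 0.024
finger_force: 100.4
```

>>> {"op": "carry_out", "data": {
  "rows": [
    [[0,0,0,0],[0,0,0,0],[0,0,0,0],[0,0,0,0],[0,0,0,0],[0,0,-0.02,0],[0,0,-0.06,0],[0,0,-0.1,0],[0,0,-0.14,0],[0,0,-0.18,0],[0,0,-0.18,0]]
  ],
  "grip": 0.05
}}

```text
clock: 28.42
position: [0.4983, -0.0829, 0.2019]
tool_rot: [3.141, -0.009, 0.124]
force: [1.7, -0.9, 0.4]
grip_width: 0.0501
finger_force: 0.0
```

```bash
python3 - <<'E'
from h import *
p,r,s=tool();print(p,s["force"],s["tool_rot"])
a=shot("wrist");b=shot("top");save(a,"w15.png",scale=1.5)
for l in["wrench","rest_seat","rack","mould_a"]:
  for q in bot.spot_point(a,l)[:3]:print(l,np.round(q["position"],1),round(q["conf"],2),at(a,q["position"],.033 if l!="rack" else 0).round(4))
print(yellow(a),yellow(b))
E
```

```text
[ 0.49832778 -0.08286947  0.20190084] [ 1.71906628 -0.90305688  0.41895142] [ 3.140676   -0.00884063  0.12350264]
rest_seat [247.   85.6] 0.71 [ 0.576  -0.0736  0.033 ]
rack [489.9 130.4] 0.89 [ 0.5631 -0.3201  0.    ]
mould_a [475.6 290.6] 0.82 [ 0.4009 -0.3381  0.033 ]
mould_a [335.4 267.8] 0.7 [ 0.4096 -0.1859  0.033 ]
[(379.2, -360.1, 86, 40, 83.9), (392.5, -223.4, 56, 39, -83.0)] [(380.6, -364.9, 105, 44, 84.1), (392.7, -211.6, 85, 44, -82.6), (438.5, 357.1, 106, 46, 73.0)]
```

View pics/w15.png

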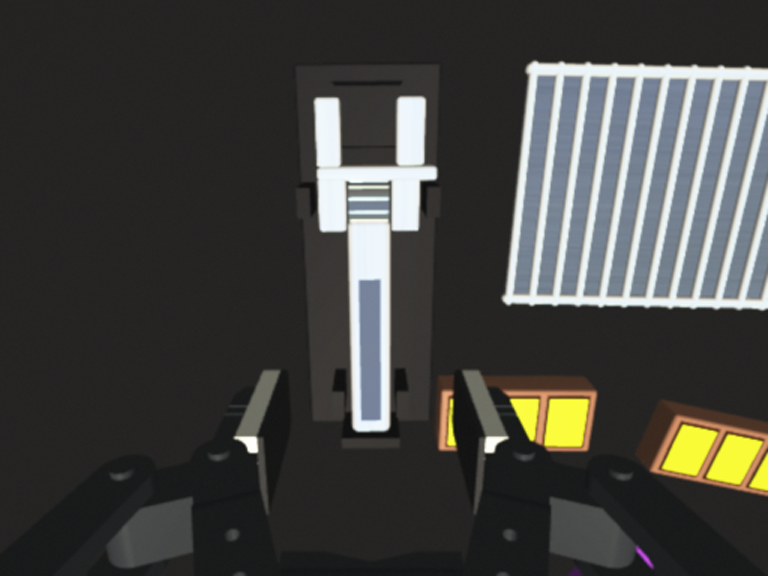

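The wrench lies in its rest between the guides, centred at display (370,270). The rack is on the right, edge from (530,66) to (508,300). I've now viewed 17 pictures, more than the 14 allowed, so I'll work from numbers only from here.

```bash
python3 - <<'E'
from h import *
t=shot("top");b=shot("scene")
for pic in(t,b):
  rg=bot.regions_of(pic,"rack")[0]; m=rg["region"].astype(np.uint8); print("conf",rg["conf"])
  c=max(cv2.findContours(m,cv2.RETR_EXTERNAL,cv2.CHAIN_APPROX_NONE)[0],key=cv2.contourArea)
  w=np.array([at(pic,q[0],.012)[:2] for q in c],np.float32)*1000
  print(cv2.minAreaRect(w))
c=np.array([at(t,[u/1.5,v/1.5],.012)[:2] for u,v in((458,268),(582,256),(591,319),(468,331))]);print(c,c.mean(0))
print(yellow(t),yellow(b)[:3])
E
```

```text
conf 0.85
((564.0631713867188, -324.2640380859375), (156.08404541015625, 282.3079833984375), 6.0751495361328125)
conf 0.81
((570.4124755859375, -314.02685546875), (158.11924743652344, 291.8341064453125), 5.934076309204102)
[[ 0.62672701 -0.16558999]
 [ 0.65105452 -0.45978654]
 [ 0.4999168  -0.47008001]
 [ 0.47573275 -0.18391819]] [ 0.56335777 -0.31984368]
[(380.5, -364.8, 105, 45, 83.6), (392.8, -211.7, 84, 45, -83.6), (438.5, 357.1, 106, 46, 73.0)] [(436.7, 357.0, 98, 38, 72.9), (390.9, -200.7, 97, 38, -81.6), (379.1, -364.4, 96, 39, 82.8)]
```

```bash
python3 - <<'E'
from h import *
p,r,s=tool();print(np.round(s["qpos"],2))
t=shot("top");h=cv2.cvtColor(t["pixels"],cv2.COLOR_RGB2HSV)
m=cv2.inRange(h,(138,80,60),(160,255,255))
for c in cv2.findContours(m,cv2.RETR_EXTERNAL,cv2.CHAIN_APPROX_NONE)[0]:
  if cv2.contourArea(c)>100: print("purple",cv2.boxPoints(cv2.minAreaRect(np.array([at(t,q[0],.024)[:2] for q in c],np.float32)*1000)).round())
go([.391,-.201,.10],-83);go([.391,-.201,.10],97)
E
```

```text
[-0.24  0.4   0.37  1.97 -0.19  0.81 -1.21]
purple [[ 183. -320.]
 [ 291. -372.]
 [ 318. -317.]
 [ 210. -265.]]
shift mm [-118.3  104.8   95. ] twist 90.10680742655772 yaw now 7.11
shift mm [-118.3  104.8   95. ] twist -89.89319257344226 yaw now 7.11
```

>>> {"op": "carry_out", "data": {
  "rows": [
    [[-0.119,0.105,0.0,-90],[-0.119,0.105,0.0,-90],[-0.119,0.105,0.0,-90],[-0.119,0.105,0.04,-90],[-0.119,0.105,0.095,-90],[-0.119,0.105,0.095,-90],[-0.119,0.105,0.095,-90],[-0.119,0.105,0.095,-90],[-0.119,0.105,0.095,-90],[-0.119,0.105,0.095,-90],[-0.119,0.105,0.095,-90],[-0.119,0.105,0.095,-90]]
  ],
  "grip": 0.065
}}

```text
clock: 29.97
position: [0.3906, -0.2012, 0.1003]
tool_rot: [-3.141, -0.0, 1.603]
force: [0.5, -0.3, -0.0]
grip_width: 0.0653
finger_force: 0.0
```

>>> {"op": "carry_out", "data": {
  "rows": [
    [[0,0,0,0],[0,0,0,0],[0,0,0,0]]
  ]
}}

```text
clock: 30.22
position: [0.3906, -0.2013, 0.1003]
tool_rot: [-3.141, -0.0, 1.592]
force: [1.3, -0.6, -0.8]
grip_width: 0.0647
finger_force: 0.0
```

```bash
python3 - <<'E'
from h import *
p,r,s=tool();print(p,np.round(s["qpos"],2))
a=shot("wrist");print(yellow(a));go([.390,-.2015,.006],97)
for q in bot.spot_point(a,"mould_b")[:3]:print(np.round(q["position"]),round(q["conf"],2),at(a,q["position"],0).round(4))
E
```

```text
[ 0.39056586 -0.20127015  0.10034585] [ 0.37  0.45 -0.04  2.18  0.03  0.51  0.33]
[(382.9, -331.9, 40, 29, -5.8), (394.6, -236.8, 40, 29, 6.8), (390.5, -201.9, 40, 29, 6.6), (386.4, -167.0, 40, 28, 6.7)]
shift mm [-0.3 -0.6 94.4] twist -5.7221292760758615 yaw now 91.28
[244. 188.] 0.86 [ 0.389  -0.1971 -0.    ]
[ 78. 318.] 0.8 [ 0.2504 -0.3154  0.    ]
[231. 363.] 0.71 [ 0.3809 -0.3615  0.    ]
```

>>> {"op": "carry_out", "data": {
  "rows": [
    [[-0.001,0,0.03,-5.5],[-0.001,0,0.06,-5.5],[-0.001,0,0.085,-5.5],[-0.001,0,0.094,-5.5],[-0.001,0,0.094,-5.5],[-0.001,0,0.094,-5.5]]
  ]
}}

```text
clock: 30.82
position: [0.3907, -0.2021, 0.0068]
tool_rot: [-3.141, -0.0, 1.692]
force: [0.3, 0.4, 0.7]
grip_width: 0.0649
finger_force: 0.0
```

>>> {"op": "carry_out", "data": {
  "rows": [
    [[0,0,0,0],[0,0,0,0],[0,0,0,0],[0,0,0,0],[0,0,0,0],[0,0,-0.03,0],[0,0,-0.06,0],[0,0,-0.09,0],[0,0,-0.09,0],[0,0,-0.09,0]]
  ],
  "grip": 0.0,
  "grip_force": 40
}}

```text
clock: 31.65
position: [0.3918, -0.2028, 0.0988]
tool_rot: [3.137, 0.002, 1.692]
force: [-0.6, 0.1, -2.4]
grip_width: 0.0493
finger_force: 43.3
```

```bash
python3 - <<'E'
from h import *
p,r,s=tool();print(p,s["grip_width"]);go([.5554,-.2404,.10],5.8)
a=shot("wrist");print(yellow(a,p[2]+.015))
E
```

```text
[ 0.39179864 -0.20280855  0.09883855] 0.049264706779141
shift mm [-57.1 157.8  -0.3] twist 91.15646190892586 yaw now 96.96
[(397.2, -238.4, 39, 28, 6.7), (392.8, -202.8, 39, 28, 6.8), (388.5, -167.6, 39, 28, 6.9)]
```

>>> {"op": "carry_out", "data": {
  "rows": [
    [[-0.057,0.158,0,91],[-0.057,0.158,0,91],[-0.057,0.158,0,91],[-0.057,0.158,0,91],[-0.057,0.158,0,91],[-0.057,0.158,0,91],[-0.057,0.158,0,91],[-0.057,0.158,0,91],[-0.057,0.158,0,91],[-0.057,0.158,0,91],[-0.057,0.158,0,91],[-0.057,0.158,0,91]]
  ]
}}

```text
clock: 32.7
position: [0.5539, -0.2393, 0.0954]
tool_rot: [-3.141, 0.002, 0.187]
force: [-0.6, 0.1, -1.2]
grip_width: 0.049
finger_force: 43.2
```

>>> {"op": "carry_out", "data": {
  "rows": [
    [[0,0,0,5],[0,0,0,5],[0,0,0,5]]
  ]
}}

```text
clock: 32.95
position: [0.554, -0.2393, 0.0956]
tool_rot: [-3.142, 0.002, 0.109]
force: [0.0, 0.7, -1.3]
grip_width: 0.0494
finger_force: 43.2
```

```bash
python3 - <<'E'
from h import *
p,r,s=tool();print(p,s["grip_width"]);go([.5554,-.2404,.0195],5.8)
# rack edge check from the wrist view: white wires
a=shot("wrist");m=(cv2.cvtColor(a["pixels"],cv2.COLOR_RGB2GRAY)>120).astype(np.uint8);m=cv2.morphologyEx(m,cv2.MORPH_CLOSE,np.ones((15,15)))
for q in bot.regions_of(a,"rack")[:1]:
  c=max(cv2.findContours(q["region"].astype(np.uint8),cv2.RETR_EXTERNAL,cv2.CHAIN_APPROX_NONE)[0],key=cv2.contourArea)
  w=np.array([at(a,k[0],.012)[:2] for k in c]);print("rack seen x",w[:,0].min(),w[:,0].max(),"y",w[:,1].min(),w[:,1].max())
for q in bot.spot_point(a,"rack")[:1]:print(q["conf"],at(a,q["position"],0))
E
```

```text
[ 0.55403275 -0.23925809  0.09562521] 0.04938027251416347
shift mm [ 1.3  1.3 76.1] twist 0.43989535564048765 yaw now 6.24
rack seen x 0.49069884948570897 0.6493715285843297 y -0.4492077190494157 -0.1639784690105504
0.94 [ 0.56603472 -0.3181255   0.        ]
```

>>> {"op": "carry_out", "data": {
  "rows": [
    [[0.002,0.001,0.03,0.4],[0.002,0.001,0.055,0.4],[0.002,0.001,0.068,0.4],[0.002,0.001,0.074,0.4],[0.002,0.001,0.0765,0.4],[0.002,0.001,0.0765,0.4],[0.002,0.001,0.0765,0.4]]
  ]
}}

```text
clock: 33.68
position: [0.5569, -0.2407, 0.0209]
tool_rot: [3.141, -0.001, 0.099]
force: [-0.1, 0.1, -1.4]
grip_width: 0.049
finger_force: 43.2
```

>>> {"op": "carry_out", "data": {
  "rows": [
    [[0,0,0,0],[0,0,0,0],[0,0,0,0],[0,0,-0.03,0],[0,0,-0.07,0],[0,0,-0.11,0],[0,0,-0.11,0]]
  ],
  "grip": 0.06
}}

```text
clock: 34.27
position: [0.5592, -0.242, 0.137]
tool_rot: [3.138, -0.008, 0.098]
force: [1.8, 0.7, -0.4]
grip_width: 0.0597
finger_force: 0.0
```

```bash
python3 - <<'E'
from h import *
p,r,s=tool();print(p,s["grip_width"])
a=shot("wrist");print(yellow(a,.036));b=shot("scene");print(yellow(b)[:3])
go([.3805,-.3648,.10],84)
E
```

```text
[ 0.55919693 -0.24198253  0.136983  ] 0.05969122607465188
[(398.1, -389.9, 21, 12, -84.7), (402.3, -318.8, 23, 10, -5.7), (524.0, -244.1, 40, 27, -84.5), (558.8, -240.6, 40, 28, -84.5), (593.8, -237.1, 40, 28, -84.5)]
[(550.2, -242.9, 96, 39, 5.7), (436.7, 357.0, 98, 38, 72.9), (-581.1, 672.4, 299, 157, -89.9)]
shift mm [-188.5  106.2   31.3] twist -78.32928117777396 yaw now 5.67
```

>>> {"op": "carry_out", "data": {
  "rows": [
    [[-0.188,0.106,0.0,-78],[-0.188,0.106,0.0,-78],[-0.188,0.106,0.0,-78],[-0.188,0.106,0.0,-78],[-0.188,0.106,0.03,-78],[-0.188,0.106,0.03,-78],[-0.188,0.106,0.03,-78],[-0.188,0.106,0.03,-78],[-0.188,0.106,0.03,-78],[-0.188,0.106,0.03,-78],[-0.188,0.106,0.03,-78],[-0.188,0.106,0.03,-78]]
  ],
  "grip": 0.065
}}

```text
clock: 35.37
position: [0.3794, -0.364, 0.0991]
tool_rot: [-3.141, -0.001, 1.466]
force: [0.2, -0.5, -1.2]
grip_width: 0.0651
finger_force: 0.0
```

```bash
python3 - <<'E'
from h import *
p,r,s=tool();print(p)
a=shot("wrist");print(yellow(a));go([.3805,-.3648,.006],84)
E
```

```text
[ 0.37939623 -0.36402101  0.09913504]
[(375.7, -400.6, 40, 28, -6.0), (379.3, -365.9, 40, 28, -6.0), (383.0, -331.2, 40, 28, -6.1), (530.6, -260.1, 23, 8, -6.1)]
shift mm [-0.7  1.2 93.2] twist -0.46317954955958385 yaw now 83.54
```

Mould centre (0.3793,-0.366), yaw 84: essentially underneath.

>>> {"op": "carry_out", "data": {
  "rows": [
    [[-0.002,0,0.03,-0.5],[-0.002,0,0.06,-0.5],[-0.002,0,0.085,-0.5],[-0.002,0,0.093,-0.5],[-0.002,0,0.093,-0.5],[-0.002,0,0.093,-0.5]]
  ]
}}

```text
clock: 35.92
position: [0.3797, -0.3663, 0.0073]
tool_rot: [-3.141, -0.0, 1.467]
force: [-0.0, -0.5, 0.8]
grip_width: 0.0649
finger_force: 0.0
```

>>> {"op": "carry_out", "data": {
  "rows": [
    [[0,0,0,0],[0,0,0,0],[0,0,0,0],[0,0,0,0],[0,0,0,0],[0,0,-0.03,0],[0,0,-0.06,0],[0,0,-0.09,0],[0,0,-0.09,0],[0,0,-0.09,0]]
  ],
  "grip": 0.0
}}

```text
clock: 36.75
position: [0.3806, -0.3671, 0.0993]
tool_rot: [3.138, 0.002, 1.468]
force: [-0.1, 0.3, -1.4]
grip_width: 0.049
finger_force: 43.2
```

```bash
python3 - <<'E'
from h import *
p,r,s=tool();print(p,s["grip_width"]);go([.572,-.3996,.10],5.8)
E
```

```text
[ 0.38058821 -0.3670923   0.09926551] 0.04895218292655766
shift mm [-12.7 193.7   0. ] twist 78.3173343858018 yaw now 84.12
```

>>> {"op": "carry_out", "data": {
  "rows": [
    [[-0.003,0.193,0,78.3],[-0.003,0.193,0,78.3],[-0.003,0.193,0,78.3],[-0.003,0.193,0,78.3],[-0.003,0.193,0,78.3],[-0.003,0.193,0,78.3],[-0.003,0.193,0,78.3],[-0.003,0.193,0,78.3],[-0.003,0.193,0,78.3],[-0.003,0.193,0,78.3],[-0.003,0.193,0,78.3],[-0.003,0.193,0,78.3]]
  ]
}}

```text
clock: 37.75
position: [0.5711, -0.3884, 0.0959]
tool_rot: [-3.141, 0.001, 0.096]
force: [-0.5, 0.1, -0.2]
grip_width: 0.0488
finger_force: 43.2
```

```bash
python3 - <<'E'
from h import *
p,r,s=tool();print(p,s["grip_width"]);go([.572,-.390,.0195],5.8)
E
```

```text
[ 0.57109185 -0.38842954  0.09589303] 0.04879583694718362
shift mm [ 0.9  1.7 76.4] twist -0.28726670646227603 yaw now 5.51
```

>>> {"op": "carry_out", "data": {
  "rows": [
    [[0,0.001,0.03,0],[0,0.001,0.055,0],[0,0.001,0.068,0],[0,0.001,0.075,0],[0,0.001,0.078,0],[0,0.001,0.078,0],[0,0.001,0.078,0]]
  ]
}}

```text
clock: 38.33
position: [0.5717, -0.3902, 0.0198]
tool_rot: [3.141, -0.001, 0.104]
force: [0.6, 0.3, -0.2]
grip_width: 0.049
finger_force: 44.8
```

>>> {"op": "carry_out", "data": {
  "rows": [
    [[0,0,0,0],[0,0,0,0],[0,0,0,0],[0,0,-0.03,0],[0,0,-0.07,0],[0,0,-0.11,0],[0,0,-0.15,0],[0,0,-0.15,0]]
  ],
  "grip": 0.06
}}

```text
clock: 39.0
position: [0.5738, -0.3923, 0.1773]
tool_rot: [3.135, -0.008, 0.102]
force: [0.6, -0.9, 0.4]
grip_width: 0.0601
finger_force: 0.0
```

```bash
python3 - <<'E'
from h import *
p,r,s=tool();print(p,s["grip_width"],np.round(s["qpos"],2))
a=shot("wrist");print(yellow(a,.036));t=shot("top");print(yellow(t))
go([.50,.0,.2],40);go([.437,.357,.15],73)
E
```

```text
[ 0.57376849 -0.3923113   0.17729462] 0.06012562381070648 [ 0.26  0.73  0.42  1.47 -0.33  1.01 -0.7 ]
[(523.7, -243.4, 40, 28, -84.3), (555.5, -392.0, 64, 40, 6.6), (559.1, -239.8, 40, 29, -84.3), (608.4, -386.6, 40, 28, -84.2), (594.1, -236.3, 39, 28, -84.3)]
[(438.5, 357.1, 106, 46, 73.0), (561.1, -240.5, 102, 44, 6.7)]
shift mm [ -31.7 -395.7  -29.8] twist -34.128703655129385 yaw now 5.87
shift mm [ -58.  -757.3   19.5] twist -67.12870365512936 yaw now 5.87
```

>>> {"op": "carry_out", "data": {
  "rows": [
    [[-0.091,-0.402,-0.07,-34],[-0.091,-0.402,-0.07,-34],[-0.091,-0.402,-0.07,-34],[-0.091,-0.402,-0.07,-34],[-0.091,-0.402,-0.07,-34],[-0.091,-0.402,-0.07,-34],[-0.091,-0.402,-0.07,-34],[-0.091,-0.402,-0.07,-34],[-0.091,-0.402,-0.07,-34],[-0.091,-0.402,-0.07,-34],[-0.091,-0.402,-0.07,-34],[-0.091,-0.402,-0.07,-34]]
  ],
  "grip": 0.065
}}

```text
clock: 40.1
position: [0.4393, 0.0029, 0.2387]
tool_rot: [-3.141, 0.0, 0.7]
force: [0.3, -0.3, -0.9]
grip_width: 0.0648
finger_force: 0.0
```

```bash
python3 - <<'E'
from h import *
p,r,s=tool();print(p,np.round(s["qpos"],2));go([.437,.357,.15],73)
E
```

```text
[0.43932997 0.00285422 0.23871429] [-0.36  0.22  0.25  2.06 -0.07  0.87 -0.93]
shift mm [ 226.5 -272.2   88.9] twist -32.87543717703079 yaw now 40.12
```

>>> {"op": "carry_out", "data": {
  "rows": [
    [[0.226,-0.272,0.0,-33],[0.226,-0.272,0.0,-33],[0.226,-0.272,0.0,-33],[0.226,-0.272,0.0,-33],[0.226,-0.272,0.0,-33],[0.226,-0.272,0.0,-33],[0.226,-0.272,0.05,-33],[0.226,-0.272,0.089,-33],[0.226,-0.272,0.089,-33],[0.226,-0.272,0.089,-33],[0.226,-0.272,0.089,-33],[0.226,-0.272,0.089,-33]]
  ]
}}

```text
clock: 41.1
position: [0.4396, 0.3529, 0.149]
tool_rot: [-3.141, 0.002, 1.271]
force: [0.2, -0.6, 0.2]
grip_width: 0.0652
finger_force: 0.0
```

```bash
python3 - <<'E'
from h import *
p,r,s=tool();print(p,np.round(s["qpos"],2))
a=shot("wrist");y=yellow(a);print(y);c=np.mean([q[:2] for q in y],0)/1000;go([c[0],c[1],.006],73)
for l in("spare_moulds","spatula"):
  for q in bot.regions_of(a,l)[:1]:
    w=np.array([at(a,k[::-1],.06 if l[1]=="p" and l[2]=="a" and l[3]=="r" else .01)[:2] for k in np.argwhere(q["region"])]);d=(w-c)@r[:2,:2]
    k=d[np.abs(d[:,0])<.02]; print(l,q["conf"],w.min(0),w.max(0),"closest along tool y",k[np.argsort(abs(k[:,1]))[:1]] if len(k) else None)
E
```

```text
[0.43955368 0.35287068 0.14895051] [-0.79  0.53  0.    1.84 -0.    0.78 -1.08]
[(427.1, 322.1, 40, 27, -17.2), (437.4, 355.3, 40, 28, -17.2), (447.7, 389.2, 39, 28, -17.2)]
shift mm [  2.1  -3.4 144. ] twist -0.246807172966669 yaw now 72.75
spare_moulds 0.67 [0.31702304 0.45519232] [0.43774112 0.51675714] closest along tool y None
```

Clear around. Down, grip and lift.

>>> {"op": "carry_out", "data": {
  "rows": [
    [[0.001,-0.002,0.04,0],[0.001,-0.002,0.08,0],[0.001,-0.002,0.115,0],[0.001,-0.002,0.135,0],[0.001,-0.002,0.143,0],[0.001,-0.002,0.143,0],[0.001,-0.002,0.143,0]]
  ]
}}

```text
clock: 41.83
position: [0.4385, 0.3558, 0.0083]
tool_rot: [3.141, -0.001, 1.271]
force: [0.2, 1.6, 0.0]
grip_width: 0.0649
finger_force: 0.0
```

>>> {"op": "carry_out", "data": {
  "rows": [
    [[0,0,0,0],[0,0,0,0],[0,0,0,0],[0,0,0,0],[0,0,0,0],[0,0,-0.03,0],[0,0,-0.07,0],[0,0,-0.11,0],[0,0,-0.15,0],[0,0,-0.19,0],[0,0,-0.19,0]]
  ],
  "grip": 0.0
}}

```text
clock: 42.75
position: [0.44, 0.3578, 0.2057]
tool_rot: [3.136, -0.01, 1.271]
force: [-0.2, 0.9, -0.7]
grip_width: 0.0491
finger_force: 44.2
```

```bash
python3 - <<'E'
from h import *
p,r,s=tool();print(p,s["grip_width"]);go([.44,0,.22],40)
E
```

```text
[0.44000377 0.35778728 0.20573042] 0.04907252066136623
shift mm [-341.7  105.8  -17.2] twist 32.82271962360619 yaw now 72.82
```

>>> {"op": "carry_out", "data": {
  "rows": [
    [[-0.342,0.106,0,33],[-0.342,0.106,0,33],[-0.342,0.106,0,33],[-0.342,0.106,0,33],[-0.342,0.106,0,33],[-0.342,0.106,0,33],[-0.342,0.106,0,33],[-0.342,0.106,0,33],[-0.342,0.106,0,33],[-0.342,0.106,0,33],[-0.342,0.106,0,33],[-0.342,0.106,0,33]]
  ]
}}

```text
clock: 43.75
position: [0.4382, -0.0016, 0.1976]
tool_rot: [3.141, -0.002, 0.696]
force: [0.0, 0.5, -1.9]
grip_width: 0.049
finger_force: 44.1
```

```bash
python3 - <<'E'
from h import *
p,r,s=tool();print(p,s["grip_width"]);go([.5655,-.3155,.15],5.8)
E
```

```text
[ 0.43818461 -0.00160514  0.19763307] 0.048985726256832555
shift mm [-103.5  322.5   47.5] twist 34.05911497746294 yaw now 39.86
```

>>> {"op": "carry_out", "data": {
  "rows": [
    [[-0.1035,0.3225,0,34],[-0.1035,0.3225,0,34],[-0.1035,0.3225,0,34],[-0.1035,0.3225,0,34],[-0.1035,0.3225,0,34],[-0.1035,0.3225,0,34],[-0.1035,0.3225,0.04,34],[-0.1035,0.3225,0.0475,34],[-0.1035,0.3225,0.0475,34],[-0.1035,0.3225,0.0475,34],[-0.1035,0.3225,0.0475,34],[-0.1035,0.3225,0.0475,34]]
  ]
}}

```text
clock: 44.75
position: [0.5659, -0.3143, 0.1498]
tool_rot: [-3.141, -0.001, 0.104]
force: [-0.2, 0.0, -1.5]
grip_width: 0.0489
finger_force: 44.1
```

```bash
python3 - <<'E'
from h import *
p,r,s=tool();print(p,s["grip_width"]);go([.5655,-.3155,.0195],5.8)
E
```

```text
[ 0.56586069 -0.31428269  0.14983815] 0.048858569718774496
shift mm [ -0.6   1.3 130.3] twist 0.15989857362563953 yaw now 5.96
```

>>> {"op": "carry_out", "data": {
  "rows": [
    [[0,0.001,0.04,0],[0,0.001,0.08,0],[0,0.001,0.11,0],[0,0.001,0.123,0],[0,0.001,0.128,0],[0,0.001,0.1305,0],[0,0.001,0.1305,0],[0,0.001,0.1305,0]]
  ]
}}

```text
clock: 45.42
position: [0.5667, -0.3168, 0.0213]
tool_rot: [3.141, -0.003, 0.103]
force: [0.2, 0.1, -0.8]
grip_width: 0.0488
finger_force: 44.4
```

>>> {"op": "carry_out", "data": {
  "rows": [
    [[0,0,0,0],[0,0,0,0],[0,0,0,0],[0,0,-0.03,0],[0,0,-0.07,0],[0,0,-0.11,0],[0,0,-0.15,0],[0,0,-0.19,0],[0,0,-0.23,0],[0,0,-0.25,0],[0,0,-0.25,0]]
  ],
  "grip": 0.057
}}

```text
clock: 46.33
position: [0.5667, -0.3182, 0.2745]
tool_rot: [3.138, -0.006, 0.102]
force: [0.7, -0.8, -1.2]
grip_width: 0.0573
finger_force: 0.0
```

```bash
python3 - <<'E'
from h import *
p,r,s=tool();print(p,s["force"])
a=shot("wrist");print(yellow(a,.036))
b=shot("scene");print(yellow(b,.036)[:4])
for l in["wrench","rest_seat"]:
  for q in bot.spot_point(a,l)[:1]:print(l,q["conf"],at(a,q["position"],.033).round(4))
for l in["jar","can","tin","carton","scraper","spatula","spare_moulds","fan_bar"]:
  q=bot.spot_point(b,l);print(l,np.round(q[0]["position"]) if q else None)
E
```

```text
[ 0.56665487 -0.31823294  0.27453258] [ 0.65946968 -0.84418715 -1.2313588 ]
[(573.2, -390.4, 99, 40, 5.9), (566.5, -317.0, 98, 40, 5.7), (559.3, -240.5, 99, 40, 5.7)]
[(558.0, -239.4, 96, 39, 5.7), (565.3, -315.6, 95, 39, 5.3), (571.8, -388.7, 95, 39, 6.5), (-561.8, 666.5, 296, 156, -89.9)]
wrench 0.61 [ 0.577 -0.073  0.033]
rest_seat 0.87 [ 0.5773 -0.0712  0.033 ]
jar [255. 296.]
can [392. 279.]
tin [131. 187.]
carton [112. 211.]
scraper [213. 284.]
spatula [419. 259.]
spare_moulds [405. 210.]
fan_bar [319. 219.]
```

```bash
python3 - <<'E'
from h import *
from scipy.optimize import minimize_scalar
b=shot("scene");q=bot.spot_point(b,"fan_bar")[0]["position"]
f=lambda t:np.hypot(*(proj(b,[.6503-.024*.095*np.sin(t),.2125-.095*np.sin(t),.185+.095*np.cos(t)])-q))
m=minimize_scalar(f,bounds=(-.6,.9),method='bounded');print("tilt",m.x,"px err",m.fun)
g=cv2.imread("pics/w11.png",0)
for row in(180,200,220): print(row,[int(v) for v in g[row,232:280:2]],"|",[int(v) for v in g[row,480:530:2]])
E
```

```text
tilt 0.504536554805618 px err 1.0210770219912104
180 [240, 239, 238, 235, 232, 231, 225, 205, 173, 141, 117, 108, 110, 115, 125, 136, 147, 156, 165, 174, 182, 189, 198, 219] | [184, 176, 170, 162, 154, 148, 145, 163, 202, 226, 204, 146, 116, 117, 125, 137, 165, 200, 226, 233, 236, 238, 239, 240, 242]
200 [241, 240, 239, 237, 235, 232, 228, 216, 192, 159, 128, 112, 111, 115, 123, 134, 145, 154, 163, 173, 181, 189, 197, 216] | [189, 184, 175, 167, 158, 150, 146, 175, 210, 216, 184, 137, 117, 120, 127, 146, 177, 211, 230, 234, 237, 239, 240, 241, 242]
220 [241, 241, 240, 238, 235, 233, 231, 223, 205, 177, 143, 119, 111, 113, 119, 130, 142, 151, 160, 170, 180, 189, 196, 210] | [193, 184, 177, 169, 161, 154, 153, 189, 219, 210, 167, 131, 118, 123, 133, 156, 192, 221, 233, 236, 237, 239, 241, 241, 242]
```

```bash
python3 -c "
from h import *
print(bot.job_done())"
```

```text
the job is handed in; nothing more can be done
None
```

I handed the job in and believe it meets the checks, but no verdict came back: fan aimed (tilt about 0.50 rad), nut turned about 0.96 rad with the jaws at an estimated 32.5 mm (hardest to confirm; limit 33.5 mm), wrench back in its rest, all three moulds flat on the rack (one had shifted about 5 cm on the bench before I picked it up, and I can't rule out the wrench brushing it), and I viewed 17 pictures against the limit of 14.

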